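# Mount the stop carriage on its dovetail rail and clamp it

### The arm

A 7-joint arm with a two-finger parallel gripper is mounted at the origin on the work surface; the furniture and walls round the work are solid. World frame = base frame: x ahead of the robot, y to its left, z up, the work surface at z = 0. Lengths are in m, angles in rad, forces in N, time in s.
With the tool pointing down it reaches from about 0.425 to 0.825 m from the base axis. Payload 3.6 kg.
Tool frame: the origin (TCP) lies at the very end of the fingers, on their centre line; the grasp point (between the pads) lies hold_point_z behind it (hold_point_z is the distance from the TCP to the grasp point, in m); z points along the fingers, y is the direction in which the jaws open and shut (so a half turn about z gives the same grasp; the last joint's range is limited). The gripper opens to 93 mm and grips with 3 to 60 N. Pads are 15 mm wide; open, the fingers measure 128 mm over their backs; the gripper's body (75 mm by 188 mm) begins 65 mm behind the grasp point.
Start: joints at [-1.306, 0.615, -0.013, 1.423, 0.008, 1.103, -0.04], TCP at [0.187, 0.623, 0.219] pointing down, gripper open.
Joint ranges: [-3.12, 3.12], [-0.3, 2.06], [-1.34, 1.32], [0.26, 2.42], [-1.36, 4.5], [0.01, 1.98], [-2.84, 2.84]. Speed limits (rad/s): [2.79, 2.79, 3.14, 3.14, 3.14, 3.14, 3.14].

### API

Orientations are given as a unit quaternion [w, x, y, z].
In Python, from station import * gives the robot as it stands.
- The arm moves only by the tool apply_moves, never from a script. Its arguments are lists of equal length, an entry for each row: "angular": the turn, a rotation vector about the world's x, y, z in degrees, a list of three; "translation": the shift along the world's x, y, z in m, a list of three; "jaw": the opening, from 0 (shut) to 1 (fully open). In form: {"angular": [[wx, wy, wz], ...], "translation": [[tx, ty, tz], ...], "jaw": [jaw, ...]}. A call has 1 to 8 rows; each row shifts and turns the pose as measured when the row begins; what a row does not reach is not made up. A row lasts 1/8 s, in which the tool goes at most 62.5 mm and 10.7 degrees, less where a joint would pass 70% of its speed; a pose out of reach is approached as far as the arm can. A call with a gripper value outside its range is refused whole. The fingers move at their own pace and stop on an object; "newtons" is the grip in N (left out, the last holds). Time passes only in rows, so rows that do not move let the fingers close. It gives the time, the measured TCP pose, the force and the opening at its end, in the units of the state.
- get_obs(): the state, without advancing time (a new reading comes with each control period).
- read_camera(name): name is "side" or "top"; returns (picture, depth): 420x560x3 uint8, blue, green, red; 420x560 float32, m along the optical axis (not along the pixel's ray), 0 where there is no reading.
- get_calibration(name): a dict with "K" (3x3 intrinsics, pixels), "xyz" and "orientation" of the camera in the world. Camera axes: x right, y up, looking along -z (the intrinsics and any distortion apply to the point x, -y, -z); pixel columns grow to the right and rows downward; lengths in m; the calibration is good to about 2 mm. A picture is of the moment at which its call begins. get_calibration takes no time and is no camera call.
- close_job(): hands the job in, once; it reports no verdict.
The state is a dict: "time_s": time; "joint_positions": joint angles; "dq": joint speeds; "effort": joint torques, N m; "tcp_pos": TCP position; "eef_rot": TCP orientation; "contact_force": force on the tool from outside, world axes, zero at the start; "wrist_torque": the same for the moment, N m; "finger_gap": finger opening in m.
Only numpy, scipy, OpenCV 4.12 (cv2) and the standard library are available. Lean on these libraries where they do the work, as an engineer would, in place of code of your own. Each camera call takes 0.05 s, during which the arm holds its last target.

### The job

Slide the loose stop carriage onto the dovetail rail from the rail's open end, gently and without forcing it, until it sits home against the end stop. Then turn its black side clamp knob clockwise, feeling for the bite, until the carriage is clamped firmly but not over-tightened, and let go.

Things in the scene. Friction and masses are not known exactly. Their poses are not given: they have to be found in the camera images.
- rail: Steel dovetail rail fixed to the bench, 140 mm long, on a dark base plate 156 x 64 x 8 mm. Origin: centre of the plate's underside; x runs along the rail from its open end (mouth) to the end stop, z up. The dovetail is 24 to 36 mm above the bench: 28.6 mm wide at the bottom, flaring to 35.6 mm, then upright edges 6 mm high to the flat top. Below it a 22 mm neck.
- rail_mouth (a point): Middle of the rail's open end, at the level of its flat top (36 mm above the bench); axes as the rail's. The first 12 mm from here are a tapered lead-in: at the very end 2.5 mm narrower each side and 2 mm lower.
- stop: End stop: a dark steel saddle 16 mm long and 50 mm wide across the rail, 24 to 55 mm above the bench, set at a place that differs each time (face 85 to 117 mm from the mouth) and held fast there. Origin under its working face at bench level, axes as the rail's. Pushing on it with over 40 N is ramming.
- stop_face (a point): Middle of the end stop's working face, which looks back to the mouth (-x), at the level of the rail's flat top; axes as the rail's. The carriage is home when carriage_nose is at this point.
- carriage: Loose aluminium carriage, 0.4 to 0.6 kg, standing on its two jaws. Origin: centre of its underside; x: its sliding direction; z up. Plate 70 (x) x 60 (y) mm at z 15 to 27 mm; under it the dovetail channel along x, with 1.3 mm side play each way and 3 mm of lift on the rail. Seated, its x is along the rail's x, its origin 21 mm above the bench. A lug on the -y side carries the knob.
- carriage_nose (a point): Middle of the carriage's front end, at the level of the plate's underside: x = +35 mm, z = 15 mm from the carriage's origin; axes as the carriage's. The underside slides on the rail's flat top.
- carriage_block (a point): Centre of the steel block that stands on the plate, the place to hold the carriage: 24 (x) x 40 (y) x 34 mm high, over the carriage's origin, from 27 to 61 mm above it (this point 44 mm). Axes as the carriage's. Best gripped across its 24 mm, one finger in front and one behind along x, tips clear of the plate.
- knob_grip (a point): Centre of the knob's black bar wing, the place to grip: bar 46 mm long, 11 mm thick, 26 mm high, its centre 62 mm above the carriage's origin at x = 0, y = -60 mm; it turns about the upright line through this point. x axis along the bar, y across it; at knob 0 the bar lies along the carriage's x. Beneath it is a round 26 mm collar.
- knob (a joint): Clamp knob, rad: 0 slack (starts 0 to 0.15), grows clockwise from above; stays where left. Friction about 0.2 N m. Drives a pad (clamp_pad_c0) 7 mm per rad at the rail's edge from a hidden setback: it first shifts the carriage by its play (2 to 6 N), then bites, between 0.5 and 1.4 rad. Then 10 N at the pad add 0.07 N m, and 0.03 rad about 10 N. Firm: 10 to 40 N; aim for 25.

How it is judged:
By the outcome, as a careful person would: the job done as asked, in the order asked, and still so for the second after the job is handed in, with the robot touching nothing.
It also fails if it takes over 72 s, if anything falls off the work surface, if the arm or the gripper's body presses on something with over 40 N, if the wrist force passes 120 N, or if a joint passes its speed limit or range.

## Working session

There is one attempt and no reset: what is moved stays moved. The work goes in short steps, Python scripts to look and compute and a tool call to move; the robot and the scene stay as the last step left them, time stands still between calls to the robot, and variables do not carry over. Pictures are saved under pics/ and viewed, and the job is handed in when it is done.

Besides the shell and the picture viewer there is one more tool, called after "Request:" in YAML: its name, and indented under it one key for each argument. apply_moves: Moves the arm, as the interface text tells. Its arguments: {"type":"object","properties":{"angular":{"type":"array"},"translation":{"type":"array"},"jaw":{"type":"array"},"newtons":{"type":"number"}},"required":["angular","translation","jaw"]}

```bash
mkdir -p pics; ls; python3 - <<'E'
from station import *
import cv2, numpy as np
print(get_obs())
for n in("side","top"):
    im,d=read_camera(n); cv2.imwrite(f"pics/{n}0.png",im); np.save(f"{n}0_d.npy",d); print(get_calibration(n))
E
```

```text
pics
{'time_s': 0.0, 'joint_positions': array([-1.30553004,  0.61589659, -0.01262283,  1.4248784 ,  0.00808598,
        1.10338223, -0.04041879]), 'dq': array([ 0.00090327,  0.00073089, -0.00178035,  0.00062456, -0.00099935,
       -0.00033202, -0.00147065]), 'effort': array([-7.53513723e-05, -4.58933902e+01,  2.09225519e-01, -1.65743226e+01,
       -6.09681546e-02,  2.04419898e-02,  2.51382853e-04]), 'tcp_pos': array([0.1867281 , 0.62178638, 0.21750262]), 'eef_rot': array([-1.73295295e-04,  1.45343118e-01,  9.89380512e-01, -1.24542378e-03]), 'contact_force': array([-0.43176232, -0.76618387,  0.57069757]), 'wrist_torque': array([-0.02369313, -0.02510637,  0.02241179]), 'finger_gap': 0.09311289750182077}
{'K': array([[433.71228068,   0.        , 281.15710235],
       [  0.        , 433.71228068, 203.51756003],
       [  0.        ,   0.        ,   1.        ]]), 'xyz': array([ 0.17246729, -0.67632816,  0.60043202]), 'orientation': array([ 0.86126156,  0.42490943, -0.12299034, -0.25010773])}
{'K': array([[410.84028836,   0.        , 281.37323199],
       [  0.        , 410.84028836, 204.07827831],
       [  0.        ,   0.        ,   1.        ]]), 'xyz': array([ 0.43433639, -0.11033493,  0.93514773]), 'orientation': array([ 0.71042997,  0.041793  , -0.03092515, -0.70184488])}
```

View pics/side0.png

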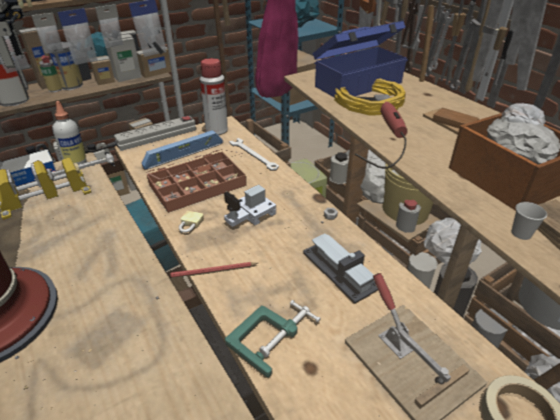

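View pics/top0.png

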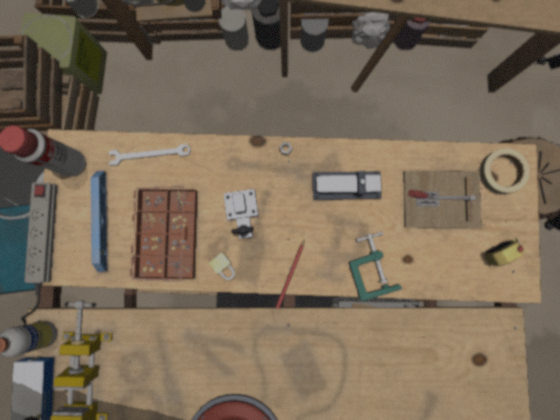

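The side view has the carriage near (250,208) and the rail near (345,265). In the top view they are at (241,205) with its knob at (242,231), and at (347,185). I'll zoom in and measure.

```bash
cat > h.py <<'E'
import numpy as np, cv2
from scipy.spatial.transform import Rotation as R
from station import get_calibration
def cam(n):
    c=get_calibration(n); q=c["orientation"]
    return c["K"],np.array(c["xyz"]),R.from_quat([q[1],q[2],q[3],q[0]]).as_matrix()
def ray(n,uv):
    K,p,M=cam(n); uv=np.atleast_2d(np.asarray(uv,float))
    d=np.c_[(uv[:,0]-K[0,2])/K[0,0],-(uv[:,1]-K[1,2])/K[1,1],-np.ones(len(uv))]
    return p,d@M.T
def on_plane(n,uv,z):
    p,d=ray(n,uv); return p+d*((z-p[2])/d[:,2])[:,None]
def cloud(n,d):
    K,p,M=cam(n); v,u=np.mgrid[:d.shape[0],:d.shape[1]]
    P,dd=ray(n,np.c_[u.ravel(),v.ravel()]); return (P+dd*d.reshape(-1,1)).reshape(d.shape+(3,))
def proj(n,X):
    K,p,M=cam(n); c=(np.atleast_2d(X)-p)@M; return np.c_[K[0,2]+K[0,0]*c[:,0]/-c[:,2],K[1,2]-K[1,1]*c[:,1]/-c[:,2]]
E
python3 - <<'E'
from h import *
t=cv2.imread("pics/top0.png"); s=cv2.imread("pics/side0.png")
a=cv2.resize(t[165:265,210:290],None,fx=5,fy=5,interpolation=cv2.INTER_CUBIC)
b=cv2.resize(t[150:220,300:390],None,fx=4.4,fy=4.4,interpolation=cv2.INTER_CUBIC)
cv2.imwrite("pics/zt_car.png",a); cv2.imwrite("pics/zt_rail.png",b)
cv2.imwrite("pics/zs.png",cv2.resize(s[170:310,210:390],None,fx=4.2,fy=4.2,interpolation=cv2.INTER_CUBIC))
d=np.load("top0_d.npy"); C=cloud("top",d)
for uv in[(241,197),(241,231),(330,185),(347,185),(363,185),(375,185),(300,200),(320,175)]: print(uv,C[uv[1],uv[0]].round(4))
E
```

```text
(241, 197) [ 0.5387 -0.0095  0.0616]
(241, 231) [ 0.4655 -0.0126  0.0737]
(330, 185) [ 0.5707 -0.2027  0.0358]
(347, 185) [ 0.5713 -0.2403  0.0346]
(363, 185) [ 0.5688 -0.2721  0.0535]
(375, 185) [ 0.5712 -0.301   0.0392]
(300, 200) [ 0.5406 -0.1378  0.0011]
(320, 175) [ 0.5977 -0.1828  0.0078]
```

View pics/zt_car.png

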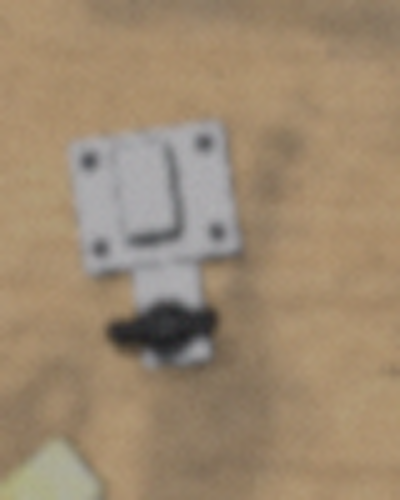

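View pics/zt_rail.png

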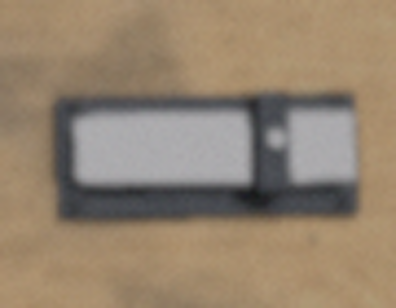

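View pics/zs.png

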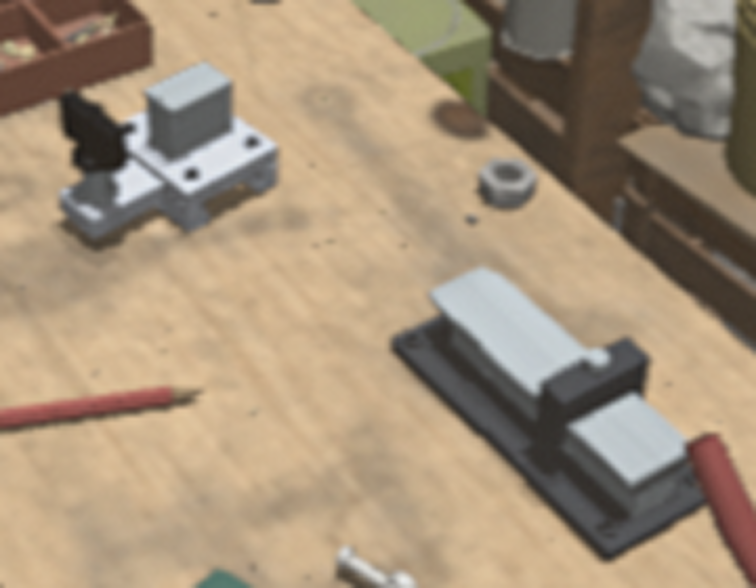

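Rail x points to image right in the top view, which is about world −y, with the mouth on the left. The carriage's lug and knob face the robot, so it is nearly aligned with the rail, about 8° off. Next is a subpixel measurement.

```bash
cat > meas.py <<'E'
from h import *
from station import *
def grab(n,k=3):
    I=[];D=[]
    for _ in range(k):
        im,d=read_camera(n); I.append(im.astype(np.float32)); d=d.copy(); d[d==0]=np.nan; D.append(d)
    return np.mean(I,0),np.nanmedian(D,0)
def rect(mask_f,thr,roi,up=8):
    """mask_f float image; >thr inside; roi u0,u1,v0,v1. returns biggest contour in pixel coords"""
    u0,u1,v0,v1=roi
    c=cv2.resize(mask_f[v0:v1,u0:u1].astype(np.float32),None,fx=up,fy=up,interpolation=cv2.INTER_CUBIC)
    m=(c>thr).astype(np.uint8)
    cs,_=cv2.findContours(m,cv2.RETR_EXTERNAL,cv2.CHAIN_APPROX_NONE)
    k=max(cs,key=cv2.contourArea)[:,0,:].astype(float)
    return (k+.5)/up-.5+np.array([u0,v0])
E
python3 - <<'E'
from meas import *
for n in("top","side"):
    I,D=grab(n); np.savez(f"{n}A.npz",I=I,D=D)
    C=cloud(n,D); 
    # rail cloud
    P=C.reshape(-1,3); ok=np.isfinite(P).all(1)
    P=P[ok]
    q=P[(P[:,1]<-.16)&(P[:,1]>-.27)&(abs(P[:,0]-.57)<.03)]
    for lo,hi,nm in[(.03,.042,"railtop"),(.005,.012,"base"),(.05,.06,"stop")]:
        r=q[(q[:,2]>lo)&(q[:,2]<hi)]; 
        if nm=="railtop": r=r[r[:,1]>-.235]
        print(n,nm,len(r),r.mean(0).round(4),r.std(0).round(4)); 
    q=P[(abs(P[:,1])<.07)&(abs(P[:,0]-.52)<.08)]
    for lo,hi,nm in[(.022,.032,"plate"),(.055,.066,"block"),(.066,.085,"knob"),(-.003,.003,"bench")]:
        r=q[(q[:,2]>lo)&(q[:,2]<hi)]
        print(n,nm,len(r),r.mean(0).round(4),r.std(0).round(4), np.median(r[:,2]).round(4))
    g=I.mean(2)
t=np.load("topA.npz")["I"]; hsv=cv2.cvtColor(t.astype(np.uint8),cv2.COLOR_BGR2HSV)
print(hsv[185,305:395].tolist()[::2]); print(hsv[170:205,335].tolist()); print(hsv[190:225,233].tolist())
E
```

```text
top railtop 443 [ 0.5739 -0.2042  0.0353] [0.0102 0.0176 0.0011]
top base 471 [ 0.5601 -0.2097  0.0076] [0.0177 0.0317 0.0012]
top stop 96 [ 0.5755 -0.2653  0.054 ] [0.0147 0.0027 0.0016]
top plate 655 [ 0.5217 -0.0061  0.0265] [0.0223 0.0223 0.0017] 0.0267
top block 220 [ 0.5243 -0.0054  0.0605] [0.0161 0.0084 0.0013] 0.0605
top knob 120 [ 0.4674 -0.0141  0.0732] [0.0038 0.0125 0.0014] 0.0733
top bench 2909 [ 0.5215  0.0017 -0.001 ] [0.0511 0.0458 0.001 ] -0.0011
side railtop 393 [ 0.5731 -0.2085  0.0344] [0.0109 0.0158 0.001 ]
side base 484 [ 0.5544 -0.2206  0.007 ] [0.0072 0.028  0.0012]
side stop 28 [ 0.574  -0.2684  0.0535] [0.0161 0.001  0.0013]
side plate 395 [ 0.5177 -0.0242  0.0258] [0.0254 0.0152 0.0019] 0.0255
side block 213 [ 0.5082 -0.0161  0.0594] [0.0298 0.0118 0.0022] 0.0594
side knob 105 [ 0.4674 -0.0216  0.071 ] [0.004  0.013  0.0022] 0.0718
side bench 1286 [ 0.5123 -0.0206 -0.0021] [0.0536 0.0415 0.0007] -0.0022
[[17, 78, 157], [17, 77, 153], [16, 78, 148], [16, 76, 124], [140, 10, 75], [108, 18, 71], [130, 5, 140], [150, 2, 170], [135, 3, 173], [110, 4, 173], [140
[... 866 characters left out ...]
0, 16, 65], [107, 26, 68], [110, 21, 73], [111, 23, 76], [113, 26, 78], [120, 10, 75], [14, 55, 92], [16, 84, 128], [16, 88, 154], [16, 85, 165], [17, 88, 165], [17, 91, 165]]
[[17, 81, 169], [15, 55, 168], [16, 23, 163], [10, 5, 159], [140, 5, 159], [120, 3, 163], [135, 3, 164], [105, 3, 165], [105, 6, 167], [113, 6, 167], [110, 5, 165], [110, 5, 162], [130, 5, 158], [120, 3, 156], [120, 3, 157], [130, 5, 164], [130, 5, 167], [120, 3, 167], [128, 6, 166], [120, 3, 165], [130, 5, 164], [130, 5, 165], [140, 5, 169], [135, 3, 168], [150, 2, 170], [130, 5, 170], [135, 3, 170], [150, 3, 162], [160, 6, 138], [14, 37, 118], [16, 76, 128], [17, 82, 143], [17, 85, 156], [16, 89, 161], [17, 88, 160]]
```

```bash
cat > fit.py <<'E'
from meas import *
def line(P):
    c=P.mean(0); vx,vy,_,_=cv2.fitLine(P.astype(np.float32),cv2.DIST_HUBER,0,.01,.01).ravel()[:4]
    return c,np.array([vx,vy])
def railfit(n,I):
    g=I.mean(2); S=I.max(2)-I.min(2)
    # rail top contour (silver), mouth..stop
    f=g-2*S
    roi=(305,372,165,210) if n=="top" else (300,375,225,300)
    k=rect(f,105 if n=="top" else 110,roi)
    X=on_plane(n,k,.036)[:,:2]
    return k,X
def edges(X,th0,half):  # split contour to long edges given axis direction
    pass
E
python3 - <<'E'
from fit import *
for n in("top","side"):
    z=np.load(n+"A.npz"); I=z["I"]
    k,X=railfit(n,I)
    print(n,cv2.minAreaRect(X.astype(np.float32)),X.min(0),X.max(0))
    v=I.astype(np.uint8).copy(); u0=(300,150) if n=="top" else (290,220)
    c=cv2.resize(v[u0[1]:u0[1]+100,u0[0]:u0[0]+100],None,fx=6,fy=6,interpolation=cv2.INTER_CUBIC)
    cv2.polylines(c,[(((k-u0)+.5)*6).round().astype(np.int32)],True,(0,0,255),1)
    # carriage: low saturation
    g=I.mean(2);S=I.max(2)-I.min(2)
    cv2.imwrite(f"pics/fr_{n}.png",c)
    ex=X[(X[:,1]<-.19)&(X[:,1]>-.24)]
    for s in(-1,1):
        e=ex[(s*(ex[:,0]-.573)>.008)]; p=np.polyfit(e[:,1],e[:,0],1); print(s,"x at y=-.21",np.polyval(p,-.21),"slope deg",np.degrees(np.arctan(p[0])),(e[:,0]-np.polyval(p,e[:,1])).std(),len(e))
E
```

```text
top ((0.5752865076065063, -0.2169380486011505), (0.03850937262177467, 0.08989973366260529), 0.8775988817214966) [ 0.55560938 -0.26177303] [ 0.59500759 -0.17188248]
-1 x at y=-.21 0.5562016131004639 slope deg -0.9022542153636453 0.00013294567994784557 182
1 x at y=-.21 0.5939471459182274 slope deg -1.5126578797559669 0.00020365214685025496 181
side ((0.5748909711837769, -0.22112636268138885), (0.04547067731618881, 0.08403471112251282), 3.2244017124176025) [ 0.5528197  -0.26219029] [ 0.59952269 -0.17904299]
-1 x at y=-.21 0.553583086252982 slope deg -0.16718514126692455 0.0004582719307241164 143
1 x at y=-.21 0.5921172469988644 slope deg -1.4128493028679976 0.00020352086543855245 143
```

View pics/fr_top.png

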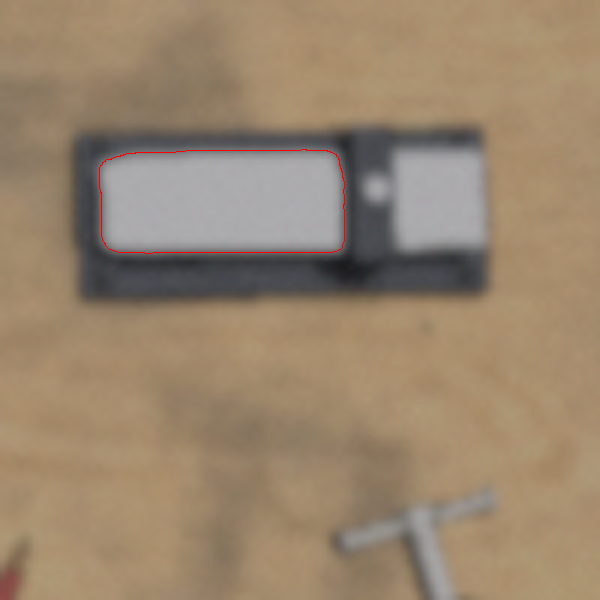

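View pics/fr_side.png

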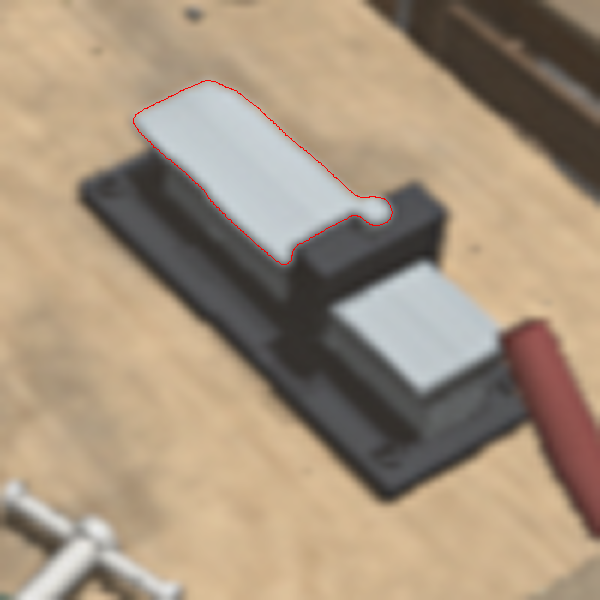

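```bash
python3 - <<'E'
from fit import *
from scipy import ndimage
for n in("top","side"):
    z=np.load(n+"A.npz"); I=z["I"];D=z["D"]
    C=cloud(n,D); Z=np.nan_to_num(C[...,2],nan=-1.)
    g=I.mean(2);S=I.max(2)-I.min(2)
    if n=="top":
        # plate (silver), exclude lug by opening
        k=rect(g-2*S,100,(215,270,180,245)); 
        u=8;m=np.zeros((80*u,60*u),np.uint8); cv2.fillPoly(m,[((k-[212,178]+.5)*u).round().astype(int)],1)
        m=cv2.morphologyEx(m,cv2.MORPH_OPEN,np.ones((17*u,17*u),np.uint8))
        cs,_=cv2.findContours(m,0,cv2.CHAIN_APPROX_NONE); kp=max(cs,key=cv2.contourArea)[:,0,:]/u-.5+[212,178]
        print("plate",cv2.minAreaRect(on_plane(n,kp,.027)[:,:2].astype(np.float32)))
        # knob (dark)
        kk=rect(-g,-85,(228,258,218,245)); X=on_plane(n,kk,.075)[:,:2].astype(np.float32); print("knob",cv2.minAreaRect(X),X.mean(0))
    roi=(222,262,183,222) if n=="top" else (235,285,180,225)
    kb=rect(np.where(np.isfinite(Z),Z,-1),.05,roi); print("block",cv2.minAreaRect(on_plane(n,kb,.061)[:,:2].astype(np.float32)))
    o=(205,170) if n=="top" else (210,165)
    c=cv2.resize(I.astype(np.uint8)[o[1]:o[1]+80,o[0]:o[0]+90],None,fx=7,fy=7,interpolation=cv2.INTER_CUBIC)
    for q in ([kb,kp,kk] if n=="top" else [kb]): cv2.polylines(c,[((q-o+.5)*7).round().astype(np.int32)],True,(0,0,255),1)
    cv2.imwrite(f"pics/fc_{n}.png",c)
E
```

```text
plate ((0.5255461931228638, -0.004686582833528519), (0.06228308007121086, 0.06762468814849854), 1.1096036434173584)
knob ((0.4654771089553833, -0.016198445111513138), (0.023470690473914146, 0.04600554704666138), 22.147897720336914) [ 0.46661946 -0.0159779 ]
block ((0.5263562202453613, -0.0046614594757556915), (0.041611529886722565, 0.025311948731541634), 9.238994598388672)
block ((0.522840678691864, -0.019695241004228592), (0.049139220267534256, 0.036894358694553375), 9.75018310546875)
```

View pics/fc_top.png

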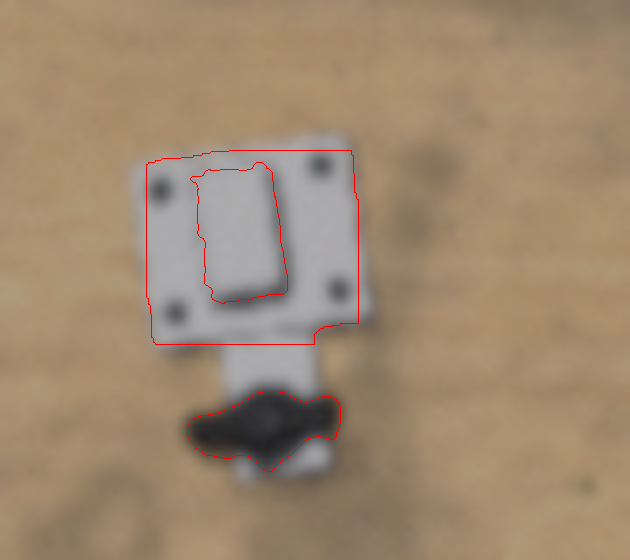

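View pics/fc_side.png

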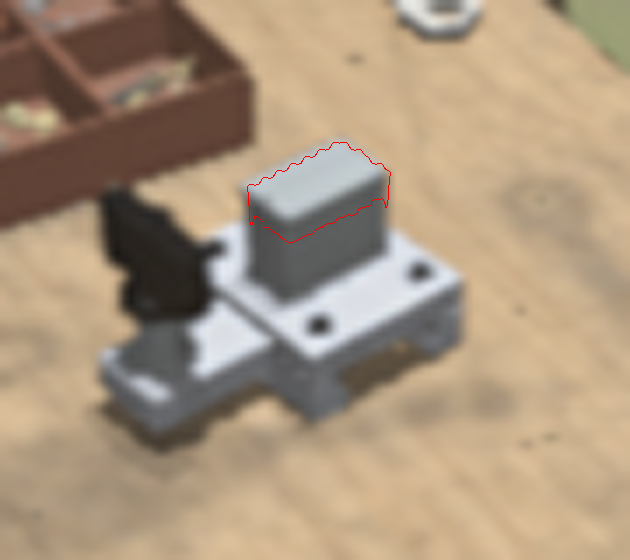

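```bash
python3 - <<'E'
import station
print([x for x in dir(station) if not x.startswith("__")]); 
o=station.get_obs(); print(o["time_s"],o["tcp_pos"])
print(getattr(station,"hold_point_z",None))
E
```

```text
['MotionError', 'close_job', 'get_calibration', 'get_obs', 'hold_point_z', 'read_camera']
0.4 [0.1869271  0.62241672 0.21847897]
0.0188
```

Request:
apply_moves:
  angular:
    - [0, 0, 3]
    - [0, 0, 3]
    - [0, 0, 3]
    - [0, 0, 3]
    - [0, 0, 3]
    - [0, 0, 3]
    - [0, 0, 3]
    - [0, 0, 3]
  translation:
    - [0.03, -0.05, 0]
    - [0.04, -0.05, 0]
    - [0.04, -0.05, 0]
    - [0.04, -0.05, 0]
    - [0.04, -0.05, 0]
    - [0.04, -0.05, 0]
    - [0.03, -0.05, 0]
    - [0.03, -0.05, 0]
  jaw: [1, 1, 1, 1, 0.8, 0.8, 0.8, 0.8]
  newtons: 50

```text
time_s: 1.4
tcp_pos: [0.4727, 0.2249, 0.2193]
eef_rot: [0.001, -0.077, 0.997, 0.003]
contact_force: [1.5, -0.4, -0.4]
finger_gap: 0.0747
```

Request:
apply_moves:
  angular:
    - [0, 0, 0]
    - [0, 0, 0]
    - [0, 0, 0]
    - [0, 0, 0]
    - [0, 0, 0]
    - [0, 0, 0]
    - [0, 0, 0]
  translation:
    - [0.015, -0.05, 0]
    - [0.012, -0.05, 0]
    - [0.012, -0.05, -0.02]
    - [0.01, -0.05, -0.03]
    - [0.004, -0.025, -0.03]
    - [0, 0, -0.03]
    - [0, 0, 0]
  jaw: [0.8, 0.8, 0.8, 0.8, 0.8, 0.8, 0.8]

```text
time_s: 2.28
tcp_pos: [0.5317, -0.0154, 0.109]
eef_rot: [0.006, -0.07, 0.998, 0.001]
contact_force: [-0.0, 0.4, -0.1]
finger_gap: 0.0739
```

```bash
python3 - <<'E'
from meas import *
o=get_obs(); print(o["time_s"],o["tcp_pos"],o["eef_rot"],o["contact_force"],o["joint_positions"])
a,_=read_camera("top"); b,_=read_camera("side")
cv2.imwrite("pics/g1.png",np.hstack([cv2.resize(a[140:260,180:310],(390,360)),cv2.resize(b[120:260,180:330],(386,360))]))
E
```

```text
2.275 [ 0.53169992 -0.01544334  0.10897859] [ 0.00611883 -0.06995395  0.99753044  0.00142314] [-0.01349644  0.40961518 -0.13918547] [ 0.01790679  0.56913401 -0.04169158  1.90126059  0.03095883  0.65975209
  1.66938781]
```

View pics/g1.png

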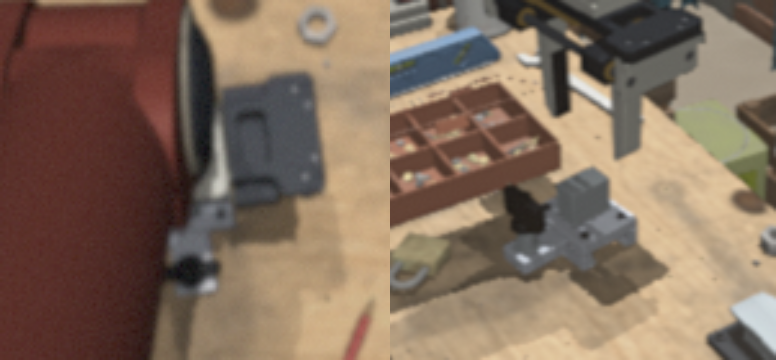

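Request:
apply_moves:
  angular:
    - [-0.2, 0.7, 0]
    - [0, 0, 0]
    - [0, 0, 0]
    - [0, 0, 0]
  translation:
    - [-0.0055, 0.0105, -0.01]
    - [0, 0, -0.02]
    - [0, 0, -0.02]
    - [0, 0, 0]
  jaw: [0.8, 0.8, 0.8, 0.8]

```text
time_s: 2.88
tcp_pos: [0.5306, 0.0022, 0.064]
eef_rot: [0.007, -0.074, 0.997, 0.001]
contact_force: [-0.9, -0.8, 0.1]
finger_gap: 0.0747
```

Request:
apply_moves:
  angular:
    - [0, 0.8, -0.4]
    - [0, 0, 0]
    - [0, 0, 0]
  translation:
    - [-0.0046, -0.007, -0.012]
    - [0, 0, 0]
    - [0, 0, 0]
  jaw: [0.8, 0.8, 0.8]

```text
time_s: 3.25
tcp_pos: [0.5271, -0.0041, 0.0532]
eef_rot: [0.001, -0.071, 0.997, 0.002]
contact_force: [0.4, 0.6, 0.6]
finger_gap: 0.0743
```

```bash
cat > st.py <<'E'
from station import get_obs
from scipy.spatial.transform import Rotation as R
import numpy as np
o=get_obs(); q=o["eef_rot"]; M=R.from_quat([q[1],q[2],q[3],q[0]]).as_matrix()
print("t",round(o["time_s"],2),"tcp",o["tcp_pos"].round(4),"zax",M[:,2].round(4),"yawY %.2f"%np.degrees(np.arctan2(M[1,1],M[0,1])),"F",o["contact_force"].round(1),"T",o["wrist_torque"].round(3),"gap",round(o["finger_gap"],4),"dq",abs(o["dq"]).max().round(3))
E
python3 st.py
```

```text
t 3.25 tcp [ 0.5271 -0.0041  0.0532] zax [ 0.002   0.0033 -1.    ] yawY 98.15 F [0.4 0.6 0.6] T [0.066 0.033 0.05 ] gap 0.0743 dq 0.009
```

Request:
apply_moves:
  angular:
    - [0, 0, 0]
    - [0, 0, 0]
    - [0, 0, 0]
    - [0, 0, 0]
    - [0, 0, 0]
    - [0, 0, 0]
    - [0, 0, 0]
    - [0, 0, 0]
  translation:
    - [-0.001, -0.001, -0.01]
    - [0, 0, -0.008]
    - [0, 0, 0]
    - [0, 0, 0]
    - [0, 0, 0]
    - [0, 0, 0]
    - [0, 0, 0]
    - [0, 0, 0]
  jaw: [0.8, 0.8, 0.8, 0.4, 0.3, 0.22, 0.1, 0.1]
  newtons: 25

```text
time_s: 4.25
tcp_pos: [0.5266, -0.0052, 0.0347]
eef_rot: [0.002, -0.071, 0.997, 0.002]
contact_force: [0.5, -0.7, -0.4]
finger_gap: 0.0293
```

```bash
python3 st.py
```

```text
t 4.25 tcp [ 0.5266 -0.0052  0.0347] zax [ 0.0037  0.0034 -1.    ] yawY 98.13 F [ 0.5 -0.7 -0.4] T [ 0.022  0.023 -0.016] gap 0.0293 dq 0.003
```

Request:
apply_moves:
  angular:
    - [0, 0, 0]
    - [0, 0, 0]
    - [0, 0, 0]
    - [0, 0, 0]
  translation:
    - [0, 0, 0]
    - [0, 0, 0]
    - [0, 0, 0]
    - [0, 0, 0]
  jaw: [0.1, 0, 0, 0]
  newtons: 50

```text
time_s: 4.75
tcp_pos: [0.5267, -0.0057, 0.0347]
eef_rot: [0.002, -0.07, 0.998, 0.001]
contact_force: [-1.1, -0.8, -0.7]
finger_gap: 0.0236
```

```bash
python3 st.py
```

```text
t 4.75 tcp [ 0.5267 -0.0057  0.0347] zax [ 0.004  0.003 -1.   ] yawY 98.08 F [-1.1 -0.8 -0.7] T [-0.083 -0.002 -0.044] gap 0.0236 dq 0.004
```

Request:
apply_moves:
  angular:
    - [0, 0, 0]
    - [0, 0, 0]
    - [0, 0, -2]
    - [0, 0, -2]
    - [0, 0, -2]
    - [0, 0, -1]
    - [0, 0, 0]
    - [0, 0, 0]
  translation:
    - [0, 0, 0.015]
    - [0, 0, 0.02]
    - [0.01, -0.02, 0.005]
    - [0.012, -0.025, 0]
    - [0.012, -0.03, 0]
    - [0.01, -0.02, 0]
    - [0, -0.01, 0]
    - [0, 0, 0]
  jaw: [0, 0, 0, 0, 0, 0, 0, 0]

```text
time_s: 5.75
tcp_pos: [0.5672, -0.1192, 0.0745]
eef_rot: [-0.003, -0.005, 1.0, 0.001]
contact_force: [0.5, -0.2, -5.2]
finger_gap: 0.0239
```

```bash
python3 st.py;  python3 - <<'E'
from meas import *
a,_=read_camera("top"); b,_=read_camera("side")
cv2.imwrite("pics/g2.png",np.hstack([cv2.resize(a[140:260,220:350],(390,360)),cv2.resize(b[150:290,230:380],(386,360))]))
E
```

```text
t 5.75 tcp [ 0.5672 -0.1192  0.0745] zax [-0.0057  0.0014 -1.    ] yawY 90.55 F [ 0.5 -0.2 -5.2] T [0.032 0.007 0.024] gap 0.0239 dq 0.019
```

View pics/g2.png

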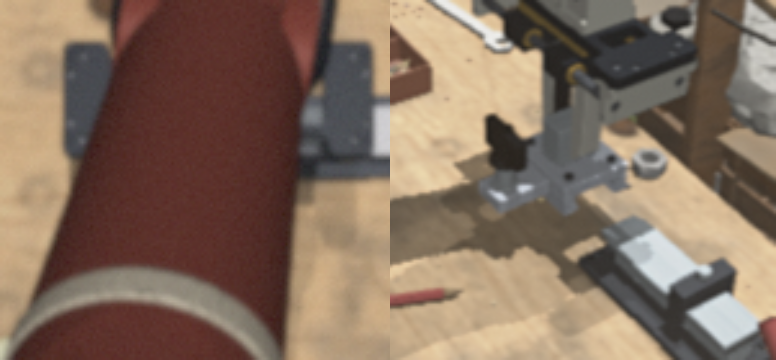

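Request:
apply_moves:
  angular:
    - [0.1, -0.5, 0.5]
    - [0, 0, 0]
    - [0, 0, 0]
    - [0, 0, 0]
  translation:
    - [0.005, 0, -0.006]
    - [0, 0, -0.007]
    - [0, 0, -0.004]
    - [0, 0, 0]
  jaw: [0, 0, 0, 0]

```text
time_s: 6.35
tcp_pos: [0.5722, -0.113, 0.056]
eef_rot: [0.001, -0.013, 1.0, 0.004]
contact_force: [-0.9, 0.1, -4.4]
finger_gap: 0.0235
```

```bash
python3 st.py;  python3 - <<'E'
from meas import *
I,D=grab("side",3); np.savez("sideB.npz",I=I,D=D)
o=(250,170); cv2.imwrite("pics/g3.png",cv2.resize(I.astype(np.uint8)[o[1]:o[1]+90,o[0]:o[0]+120],None,fx=6.6,fy=6.6,interpolation=cv2.INTER_CUBIC))
E
```

```text
t 6.35 tcp [ 0.5722 -0.113   0.056 ] zax [ 0.0022  0.0072 -1.    ] yawY 91.53 F [-0.9  0.1 -4.4] T [ 0.033  0.01  -0.025] gap 0.0235 dq 0.003
```

View pics/g3.png

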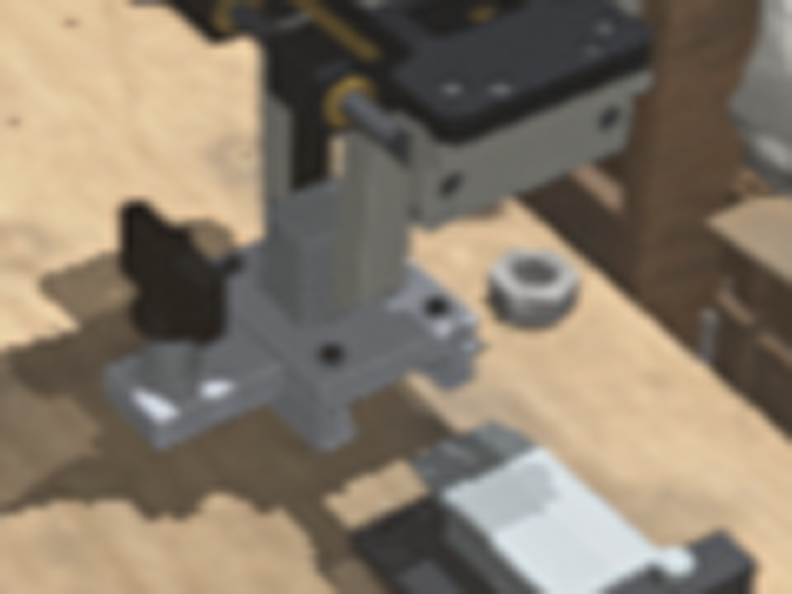

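```bash
cat > holes.py <<'E'
from meas import *
def holes(I,z,uv0):
    g=I.mean(2); out=[]
    for u,v in uv0:
        u,v=int(round(u)),int(round(v)); w=g[v-3:v+4,u-3:u+4]; b=np.percentile(w,60); m=np.clip(b-10-w,0,None)
        yy,xx=np.mgrid[v-3:v+4,u-3:u+4]; out.append([(m*xx).sum()/m.sum(),(m*yy).sum()/m.sum()])
    P=on_plane("side",out,z)[:,:2]; d=P[1]-P[0]
    print("holes px",np.round(out,2).tolist(),"P",P.round(4).tolist(),"mid",P.mean(0).round(4),"sep",np.linalg.norm(d).round(4),"yaw of y_c",np.degrees(np.arctan2(d[1],d[0])).round(2))
E
python3 - <<'E'
from holes import *
I=np.load("sideB.npz")["I"]
o=np.array([250,170])
holes(I,.0483,[o+np.array(p)/6.6-.4 for p in[(331,354),(437,306)]])
I0=np.load("sideA.npz")["I"]
o=np.array([210,165]); holes(I0,.027,[o+np.array(p)/7-.4 for p in[(320,325),(419,272)]])
# rail edge profiles in side view: sample across rail at several y, z=.036
from scipy.ndimage import map_coordinates
for nm,II in(("A",I0),("B",I)):
  g=II.mean(2)
  for y in(-.20,-.21,-.22,-.23,-.24):
    xs=np.arange(.545,.605,.0005); uv=proj("side",np.c_[xs,np.full_like(xs,y),np.full_like(xs,.036)])
    pr=map_coordinates(g,[uv[:,1],uv[:,0]],order=3); gr=np.gradient(pr)
    i=np.argmax(np.where(xs<.565,gr,-9)); j=np.argmin(np.where(xs>.582,gr,9)); j2=np.argmax(np.where(xs>.582,abs(gr),-9))
    print(nm,y,"near",xs[i].round(4),"far",xs[j].round(4),"mid",((xs[i]+xs[j])/2).round(4),"w",(xs[j]-xs[i]).round(4), pr[::12].round(0).tolist() if y==-.22 else "")
T=np.load("topA.npz")["I"].mean(2)
for y in(-.19,-.20,-.21,-.22,-.23,-.24,-.25):
    xs=np.arange(.545,.605,.0005); uv=proj("top",np.c_[xs,np.full_like(xs,y),np.full_like(xs,.036)])
    pr=map_coordinates(T,[uv[:,1],uv[:,0]],order=3); gr=np.gradient(pr); i,j=gr[:50].argmax(),gr[70:].argmin()+70
    print("T",y,"near",xs[i].round(4),"far",xs[j].round(4),"mid",((xs[i]+xs[j])/2).round(4),"w",(xs[j]-xs[i]).round(4))
E
```

```text
holes px [[299.68, 223.23], [315.46, 216.26]] P [[0.5541, -0.1418], [0.5932, -0.1408]] mid [ 0.5737 -0.1413] sep 0.0391 yaw of y_c 1.42
holes px [[255.12, 211.21], [269.78, 203.1]] P [[0.5113, -0.0377], [0.5522, -0.0302]] mid [ 0.5318 -0.034 ] sep 0.0416 yaw of y_c 10.44
A -0.2 near 0.5535 far 0.5915 mid 0.5725 w 0.038 
A -0.21 near 0.555 far 0.5915 mid 0.5732 w 0.0365 
A -0.22 near 0.555 far 0.5915 mid 0.5732 w 0.0365 [70.0, 74.0, 192.0, 203.0, 201.0, 201.0, 205.0, 208.0, 154.0, 157.0]
A -0.23 near 0.554 far 0.592 mid 0.573 w 0.038 
A -0.24 near 0.554 far 0.592 mid 0.573 w 0.038 
B -0.2 near 0.554 far 0.5915 mid 0.5727 w 0.0375 
B -0.21 near 0.555 far 0.5915 mid 0.5732 w 0.0365 
B -0.22 near 0.555 far 0.5915 mid 0.5732 w 0.0365 [75.0, 79.0, 194.0, 209.0, 209.0, 203.0, 220.0, 224.0, 169.0, 172.0]
B -0.23 near 0.554 far 0.592 mid 0.573 w 0.038 
B -0.24 near 0.554 far 0.592 mid 0.573 w 0.038 
T -0.19 near 0.555 far 0.5925 mid 0.5737 w 0.0375
T -0.2 near 0.556 far 0.5935 mid 0.5747 w 0.0375
T -0.21 near 0.556 far 0.5935 mid 0.5747 w 0.0375
T -0.22 near 0.5565 far 0.594 mid 0.5752 w 0.0375
T -0.23 near 0.5565 far 0.5935 mid 0.575 w 0.037
T -0.24 near 0.5565 far 0.5945 mid 0.5755 w 0.038
T -0.25 near 0.5565 far 0.5945 mid 0.5755 w 0.038
```

```bash
python3 - <<'E'
from meas import *
from scipy.ndimage import map_coordinates
for n in("top","side"):
  I=np.load(n+"A.npz")["I"]; S=I[...,2]-I[...,0]   # wood is warm, plate grey
  for nm,x0 in(("near",.541),("far",.606)):
    if n=="side" and nm=="far": continue
    E=[]
    for y in np.arange(-.30,-.175,.004):
        xs=np.arange(x0-.015,x0+.015,.0005); uv=proj(n,np.c_[xs,np.full_like(xs,y),np.full_like(xs,.008)])
        pr=map_coordinates(S,[uv[:,1],uv[:,0]],order=1); pr=cv2.GaussianBlur(pr.reshape(1,-1).astype(np.float32),(9,1),0)[0]
        i=np.argmax(abs(np.gradient(pr))); E.append((y,xs[i]))
    E=np.array(E); l=cv2.fitLine(E.astype(np.float32),cv2.DIST_HUBER,0,.01,.01).ravel(); s=l[1]/l[0]
    print(n,nm,"x@-.22",(l[3]+s*(-.22-l[2])).round(4),"deg",np.degrees(np.arctan(s)).round(2),"res",np.std(E[:,1]-(l[3]+s*(E[:,0]-l[2]))).round(4))
I=np.load("topA.npz")["I"]; g=I.mean(2);S=I[...,2]-I[...,0]
for x in(.565,.575,.585):
    ys=np.arange(-.32,-.155,.0005)
    for z,im,nm in((.036,g,"top"),(.008,S,"base")):
        uv=proj("top",np.c_[np.full_like(ys,x),ys,np.full_like(ys,z)]); pr=map_coordinates(im,[uv[:,1],uv[:,0]],order=1); gr=np.gradient(pr)
        if nm=="top":
            m=(ys>-.18); i=np.where(m,gr,9).argmin(); k=np.where((ys<-.25)&(ys>-.275),gr,-9).argmax(); print(x,"mouth(z36)",ys[i].round(4),"stopface",ys[k].round(4))
        else:
            i=np.where(ys>-.18,gr,-9).argmax(); k=np.where(ys<-.30,gr,9).argmin(); print(x,"base ends",ys[i].round(4),ys[k].round(4))
E
```

```text
top near x@-.22 0.5428 deg -2.05 res 0.0004
top far x@-.22 0.6061 deg -1.09 res 0.0006
side near x@-.22 0.5375 deg -1.05 res 0.0007
0.565 mouth(z36) -0.1725 stopface -0.2615
0.565 base ends -0.166 -0.3195
0.575 mouth(z36) -0.1725 stopface -0.2605
0.575 base ends -0.1655 -0.32
0.585 mouth(z36) -0.173 stopface -0.2615
0.585 base ends -0.166 -0.32
```

Request:
apply_moves:
  angular:
    - [-0.25, -0.1, 0]
    - [0, 0, 0]
    - [0, 0, 0]
    - [0, 0, 0]
  translation:
    - [-0.001, -0.008, 0.0012]
    - [0, -0.008, 0]
    - [0, -0.002, 0]
    - [0, 0, 0]
  jaw: [0, 0, 0, 0]

```text
time_s: 7.0
tcp_pos: [0.5719, -0.1341, 0.0586]
eef_rot: [0.003, -0.012, 1.0, 0.0]
contact_force: [0.9, -0.4, -5.2]
finger_gap: 0.0239
```

```bash
python3 st.py;  python3 - <<'E'
from meas import *
I,D=grab("side",3); np.savez("sideC.npz",I=I,D=D)
o=(265,180); cv2.imwrite("pics/g4.png",cv2.resize(I.astype(np.uint8)[o[1]:o[1]+75,o[0]:o[0]+100],None,fx=8,fy=8,interpolation=cv2.INTER_CUBIC))
E
```

```text
t 7.0 tcp [ 0.5719 -0.1341  0.0586] zax [ 6.8e-03  9.0e-04 -1.0e+00] yawY 91.41 F [ 0.9 -0.4 -5.2] T [ 0.035 -0.062  0.008] gap 0.0239 dq 0.005
```

View pics/g4.png

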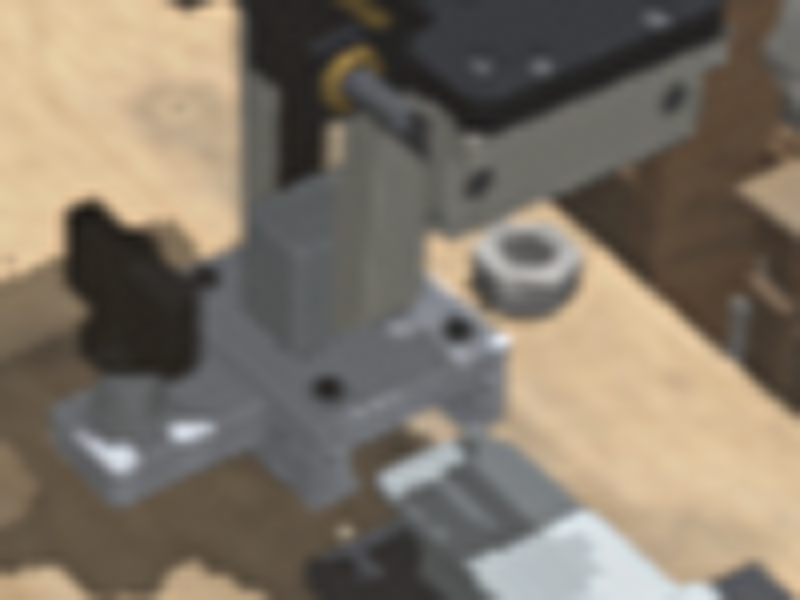

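```bash
python3 - <<'E'
from holes import *
I=np.load("sideC.npz")["I"]; o=np.array([265,180]); f=lambda L:[o+(np.array(p))/8-.5+.0 for p in L]
z=.0586-.0347+.027
holes(I,z,f([(328,388),(459,328)]))
P=on_plane("side",f([(380,487),(466,447)]),.034); print("mouth",P.round(4).tolist(),P.mean(0).round(4))
P=on_plane("side",f([(330,440),(508,343)]),z); print("plate front",P.round(4).tolist(),P.mean(0).round(4))
# predicted positions of rail mouth & plate if carriage origin= TCP
for nm,X in(("mouth ends (top-frame axis)",[[.5738-.0153,-.1725,.034],[.5738+.0153,-.1725,.034]]),):
    print(nm,((proj("side",X)-o+.5)*8).round(0).tolist())
c=np.array([.5719,-.1341]);xd=np.array([.0244,-.9997]);yd=np.array([.9997,.0244])
X=[[*(c+.035*xd+s*.03*yd),z] for s in(-1,1)]; print("plate corners",((proj("side",X)-o+.5)*8).round(0).tolist())
E
```

```text
holes px [[305.52, 228.17], [321.8, 220.59]] P [[0.5535, -0.1627], [0.5939, -0.1611]] mid [ 0.5737 -0.1619] sep 0.0404 yaw of y_c 2.21
mouth [[0.5551, -0.1832, 0.034], [0.5813, -0.1827, 0.034]] [ 0.5682 -0.1829  0.034 ]
plate front [[0.5433, -0.178, 0.0509], [0.6009, -0.1721, 0.0509]] [ 0.5721 -0.175   0.0509]
mouth ends (top-frame axis) [[366.0, 457.0], [467.0, 413.0]]
plate corners [[309.0, 422.0], [505.0, 332.0]]
```

```bash
python3 - <<'E'
from holes import *
I=np.load("sideC.npz")["I"]; o=np.array([265,180]); f=lambda L:[o+(np.array(p))/8-.5 for p in L]
P=on_plane("side",f([(383,472),(474,435)]),.034); print("mouth",P.round(4).tolist(),P.mean(0).round(4))
# 8x zoom detail around mouth
g=cv2.resize(I.astype(np.uint8)[215:265,290:360],None,fx=11,fy=11,interpolation=cv2.INTER_CUBIC); cv2.imwrite("pics/g5.png",g)
I0=np.load("sideA.npz")["I"]; cv2.imwrite("pics/g6.png",cv2.resize(I0.astype(np.uint8)[215:265,290:360],None,fx=11,fy=11,interpolation=cv2.INTER_CUBIC))
E
```

```text
mouth [[0.5589, -0.1792, 0.034], [0.5856, -0.1802, 0.034]] [ 0.5722 -0.1797  0.034 ]
```

View pics/g5.png

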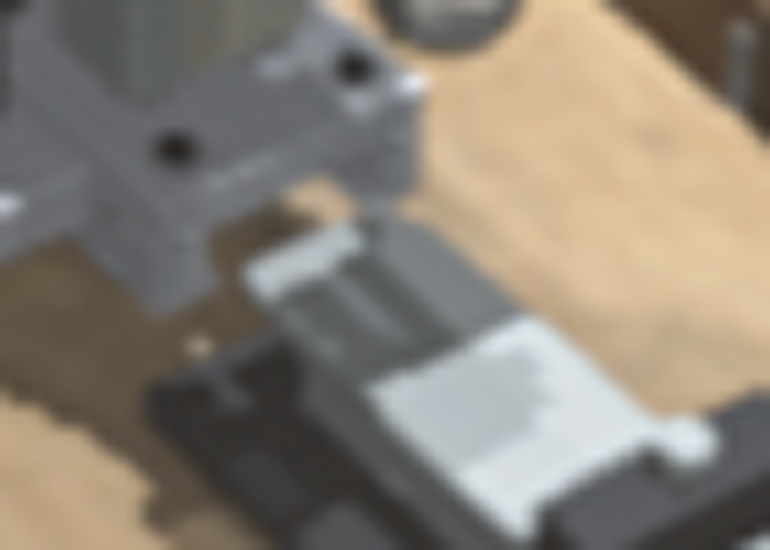

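View pics/g6.png

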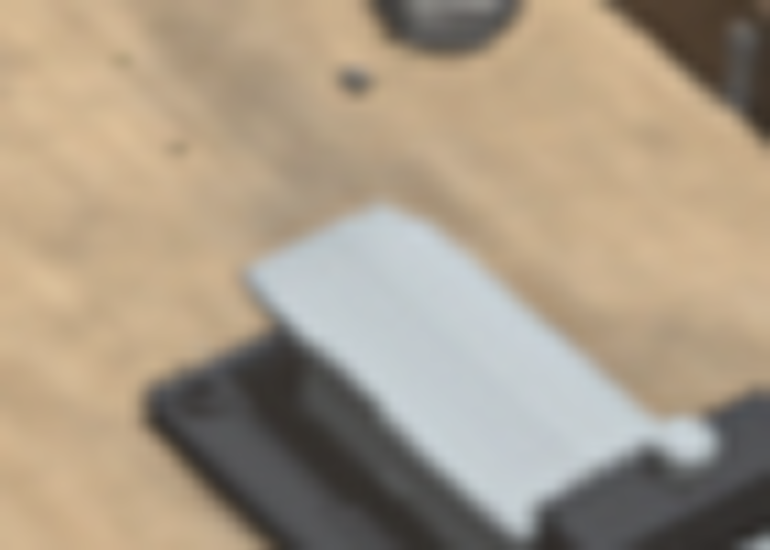

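```bash
python3 - <<'E'
from holes import *
o=np.array([290,215]); f=lambda L:[o+(np.array(p))/11-.5 for p in L]
P=on_plane("side",f([(245,270),(380,205)]),.034); print("mouth",P.round(4).tolist(),P.mean(0).round(4),"width",np.linalg.norm(P[1]-P[0]))
# jaw bottom outer corners front at z=origin height .0239; plate front top corners at .0509
P=on_plane("side",f([(160,315),(415,190)]),.0239); print("jaw bottoms front outer",P.round(4).tolist(),P.mean(0).round(4),"width",np.linalg.norm(P[1]-P[0]))
P=on_plane("side",f([(425,90)]),.0509); print("plate far corner",P.round(4))
E
```

```text
mouth [[0.557, -0.1798, 0.034], [0.5874, -0.1787, 0.034]] [ 0.5722 -0.1793  0.034 ] width 0.030500177721467115
jaw bottoms front outer [[0.5442, -0.1725, 0.0239], [0.6027, -0.1699, 0.0239]] [ 0.5735 -0.1712  0.0239] width 0.05861263901448751
plate far corner [[ 0.6005 -0.173   0.0509]]
```

Request:
apply_moves:
  angular:
    - [0.12, 0.16, 0]
    - [0, 0, 0]
    - [0, 0, 0]
    - [0, 0, 0]
  translation:
    - [-0.0005, -0.002, -0.0014]
    - [0, -0.003, 0]
    - [0, -0.003, 0]
    - [0, 0, 0]
  jaw: [0, 0, 0, 0]

```text
time_s: 7.65
tcp_pos: [0.5714, -0.1414, 0.0569]
eef_rot: [0.002, -0.013, 1.0, 0.002]
contact_force: [-0.4, -0.2, -5.7]
finger_gap: 0.0236
```

```bash
python3 st.py
```

```text
t 7.65 tcp [ 0.5714 -0.1414  0.0569] zax [ 0.0035  0.0037 -1.    ] yawY 91.52 F [-0.4 -0.2 -5.7] T [ 0.048 -0.039  0.067] gap 0.0236 dq 0.008
```

Request:
apply_moves:
  angular:
    - [0, 0, 0]
    - [0, 0, 0]
    - [0, 0, 0]
    - [0, 0, 0]
  translation:
    - [0.0001, -0.002, 0]
    - [0, -0.002, 0]
    - [0, -0.002, 0]
    - [0, 0, 0]
  jaw: [0, 0, 0, 0]

```text
time_s: 8.15
tcp_pos: [0.5715, -0.1479, 0.0569]
eef_rot: [0.002, -0.013, 1.0, 0.002]
contact_force: [-0.0, -0.2, -5.7]
finger_gap: 0.0237
```

```bash
python3 st.py
```

```text
t 8.15 tcp [ 0.5715 -0.1479  0.0569] zax [ 0.0036  0.0037 -1.    ] yawY 91.52 F [-0.  -0.2 -5.7] T [ 0.02  -0.046  0.017] gap 0.0237 dq 0.004
```

Small moves are accurate and there is no contact yet. I'll carry on in gentle steps.

Request:
apply_moves:
  angular:
    - [0, 0, 0]
    - [0, 0, 0]
    - [0, 0, 0]
    - [0, 0, 0]
  translation:
    - [0, -0.002, 0]
    - [0.0001, -0.002, 0]
    - [0, -0.002, 0]
    - [0, 0, 0]
  jaw: [0, 0, 0, 0]

```text
time_s: 8.65
tcp_pos: [0.5716, -0.1543, 0.0569]
eef_rot: [0.002, -0.013, 1.0, 0.002]
contact_force: [-0.2, -0.8, -4.9]
finger_gap: 0.0232
```

```bash
python3 st.py; python3 - <<'E'
from meas import *
I,D=grab("side",2)
o=(265,180); cv2.imwrite("pics/g7.png",cv2.resize(I.astype(np.uint8)[o[1]:o[1]+75,o[0]:o[0]+100],None,fx=8,fy=8,interpolation=cv2.INTER_CUBIC))
E
```

```text
t 8.65 tcp [ 0.5716 -0.1543  0.0569] zax [ 0.0035  0.0038 -1.    ] yawY 91.52 F [-0.2 -0.8 -4.9] T [-0.025 -0.066 -0.026] gap 0.0232 dq 0.006meas.py:7: RuntimeWarning: All-NaN slice encountered
  return np.mean(I,0),np.nanmedian(D,0)
```

View pics/g7.png

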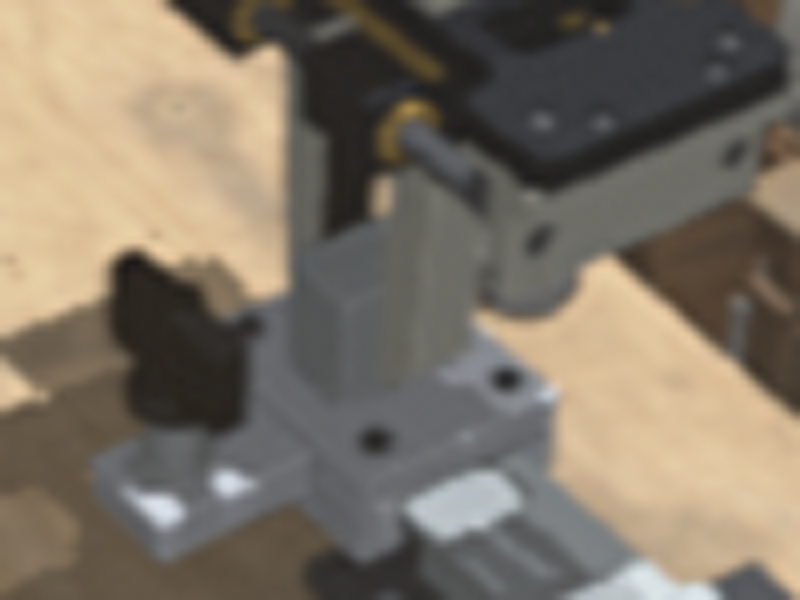

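The nose at (440,500) in the zoom is past the mouth, with the jaws straddling the rail and no contact force. Continuing.

Request:
apply_moves:
  angular:
    - [0, 0, 0]
    - [0, 0, 0]
    - [0, 0, 0]
    - [0, 0, 0]
    - [0, 0, 0]
  translation:
    - [0.0001, -0.002, 0]
    - [0, -0.002, 0]
    - [0.0001, -0.002, 0]
    - [0, -0.002, 0]
    - [0, 0, 0]
  jaw: [0, 0, 0, 0, 0]

```text
time_s: 9.38
tcp_pos: [0.5718, -0.1624, 0.0569]
eef_rot: [0.002, -0.014, 1.0, 0.002]
contact_force: [-0.2, 0.2, -5.7]
finger_gap: 0.0235
```

```bash
python3 st.py
```

```text
t 9.38 tcp [ 0.5718 -0.1624  0.0569] zax [ 0.0034  0.004  -1.    ] yawY 91.55 F [-0.2  0.2 -5.7] T [ 0.099 -0.011 -0.017] gap 0.0235 dq 0.003
```

Request:
apply_moves:
  angular:
    - [0, 0, 0]
    - [0, 0, 0]
    - [0, 0, 0]
    - [0, 0, 0]
    - [0, 0, 0]
  translation:
    - [0.0001, -0.003, 0]
    - [0.0001, -0.003, 0]
    - [0.0001, -0.003, 0]
    - [0, -0.003, 0]
    - [0, 0, 0]
  jaw: [0, 0, 0, 0, 0]

```text
time_s: 10.0
tcp_pos: [0.5721, -0.1756, 0.0569]
eef_rot: [0.002, -0.013, 1.0, 0.002]
contact_force: [0.5, 0.2, -5.1]
finger_gap: 0.0235
```

```bash
python3 st.py
```

```text
t 10.0 tcp [ 0.5721 -0.1756  0.0569] zax [ 0.0034  0.0038 -1.    ] yawY 91.53 F [ 0.5  0.2 -5.1] T [ 0.029 -0.099 -0.024] gap 0.0235 dq 0.008
```

Request:
apply_moves:
  angular:
    - [0, 0, 0]
    - [0, 0, 0]
    - [0, 0, 0]
    - [0, 0, 0]
    - [0, 0, 0]
    - [0, 0, 0]
    - [0, 0, 0]
    - [0, 0, 0]
  translation:
    - [0.0001, -0.004, 0]
    - [0.0001, -0.004, 0]
    - [0.0001, -0.004, 0]
    - [0.0001, -0.004, 0]
    - [0.0001, -0.004, 0]
    - [0.0001, -0.004, 0]
    - [0.0001, -0.004, 0]
    - [0, 0, 0]
  jaw: [0, 0, 0, 0, 0, 0, 0, 0]

```text
time_s: 11.0
tcp_pos: [0.5727, -0.2059, 0.0568]
eef_rot: [0.002, -0.013, 1.0, 0.002]
contact_force: [0.3, -0.1, -5.3]
finger_gap: 0.024
```

```bash
python3 st.py; python3 - <<'E'
from meas import *
I,D=grab("side",2)
o=(270,190); cv2.imwrite("pics/g8.png",cv2.resize(I.astype(np.uint8)[o[1]:o[1]+90,o[0]:o[0]+120],None,fx=6.6,fy=6.6,interpolation=cv2.INTER_CUBIC))
E
```

```text
t 11.0 tcp [ 0.5727 -0.2059  0.0568] zax [ 0.0033  0.0037 -1.    ] yawY 91.50 F [ 0.3 -0.1 -5.3] T [ 0.032 -0.017  0.012] gap 0.024 dq 0.01meas.py:7: RuntimeWarning: All-NaN slice encountered
  return np.mean(I,0),np.nanmedian(D,0)
```

View pics/g8.png

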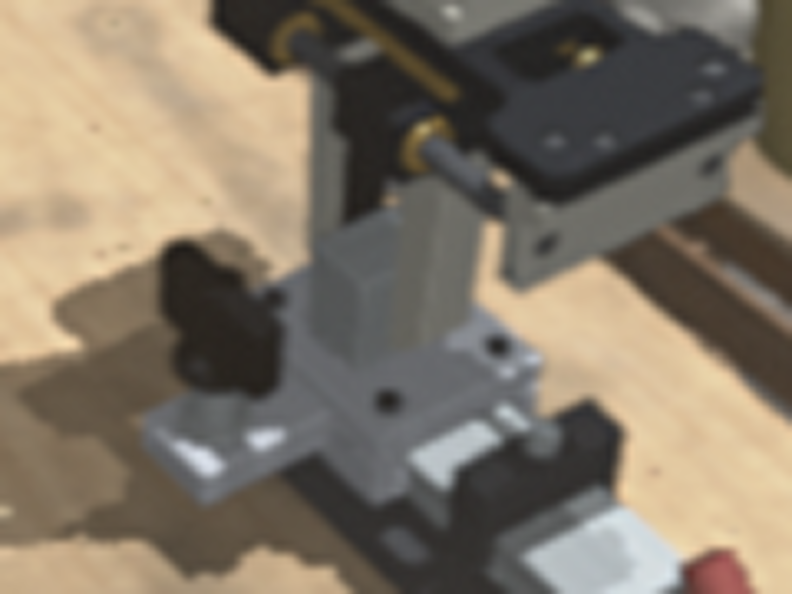

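Request:
apply_moves:
  angular:
    - [0, 0, 0]
    - [0, 0, 0]
    - [0, 0, 0]
    - [0, 0, 0]
    - [0, 0, 0]
    - [0, 0, 0]
    - [0, 0, 0]
  translation:
    - [0.0001, -0.002, 0]
    - [0, -0.002, 0]
    - [0.0001, -0.002, 0]
    - [0, -0.002, 0]
    - [0.0001, -0.002, 0]
    - [0, -0.002, 0]
    - [0, 0, 0]
  jaw: [0, 0, 0, 0, 0, 0, 0]

```text
time_s: 11.98
tcp_pos: [0.5731, -0.2174, 0.0567]
eef_rot: [0.002, -0.014, 1.0, 0.002]
contact_force: [0.4, -0.6, -4.9]
finger_gap: 0.0241
```

```bash
python3 st.py
```

```text
t 11.97 tcp [ 0.5731 -0.2174  0.0567] zax [ 0.0032  0.0046 -1.    ] yawY 91.58 F [ 0.4 -0.6 -4.9] T [ 0.009 -0.051  0.024] gap 0.0241 dq 0.004
```

Request:
apply_moves:
  angular:
    - [0, 0, 0]
    - [0, 0, 0]
    - [0, 0, 0]
    - [0, 0, 0]
    - [0, 0, 0]
    - [0, 0, 0]
  translation:
    - [0, -0.0015, 0]
    - [0, -0.0015, 0]
    - [0.0001, -0.0015, 0]
    - [0, -0.0015, 0]
    - [0, -0.0012, 0]
    - [0, 0, 0]
  jaw: [0, 0, 0, 0, 0, 0]

```text
time_s: 12.72
tcp_pos: [0.5734, -0.2249, 0.0567]
eef_rot: [0.002, -0.014, 1.0, 0.002]
contact_force: [0.3, 0.2, -4.5]
finger_gap: 0.0236
```

```bash
python3 st.py
```

```text
t 12.72 tcp [ 0.5734 -0.2249  0.0567] zax [ 0.0034  0.0049 -1.    ] yawY 91.60 F [ 0.3  0.2 -4.5] T [-0.067 -0.037 -0.041] gap 0.0236 dq 0.002
```

Request:
apply_moves:
  angular:
    - [-0.1, 0, 0]
    - [0, 0, 0]
    - [0, 0, 0]
  translation:
    - [0, -0.001, 0]
    - [0, -0.001, 0]
    - [0, -0.001, 0]
  jaw: [0, 0, 0]

```text
time_s: 13.1
tcp_pos: [0.5734, -0.2277, 0.0567]
eef_rot: [0.002, -0.014, 1.0, 0.002]
contact_force: [-0.3, 1.5, -5.2]
finger_gap: 0.0236
```

Request:
apply_moves:
  angular:
    - [0, 0, 0]
    - [0, 0, 0]
  translation:
    - [0, -0.001, 0]
    - [0, -0.001, 0]
  jaw: [0, 0]

```text
time_s: 13.35
tcp_pos: [0.5735, -0.2282, 0.0567]
eef_rot: [0.002, -0.014, 1.0, 0.003]
contact_force: [-0.5, 2.3, -4.4]
finger_gap: 0.0236
```

Request:
apply_moves:
  angular:
    - [0, 0, 0]
    - [0, 0, 0]
    - [0, 0, 0]
  translation:
    - [0, -0.002, 0]
    - [0, -0.003, 0]
    - [0, -0.002, 0]
  jaw: [0, 0, 0]

```text
time_s: 13.72
tcp_pos: [0.5737, -0.2285, 0.0567]
eef_rot: [0.001, -0.015, 1.0, 0.008]
contact_force: [0.6, 3.9, -4.0]
finger_gap: 0.0235
```

```bash
python3 st.py;  python3 - <<'E'
from meas import *
I,D=grab("side",2)
o=(270,190); cv2.imwrite("pics/g9.png",cv2.resize(I.astype(np.uint8)[o[1]:o[1]+90,o[0]:o[0]+120],None,fx=6.6,fy=6.6,interpolation=cv2.INTER_CUBIC))
E
```

```text
t 13.72 tcp [ 0.5737 -0.2285  0.0567] zax [ 9.000e-04  1.550e-02 -9.999e-01] yawY 91.75 F [ 0.6  3.9 -4. ] T [ 0.912  0.08  -0.243] gap 0.0235 dq 0.022meas.py:7: RuntimeWarning: All-NaN slice encountered
  return np.mean(I,0),np.nanmedian(D,0)
```

View pics/g9.png

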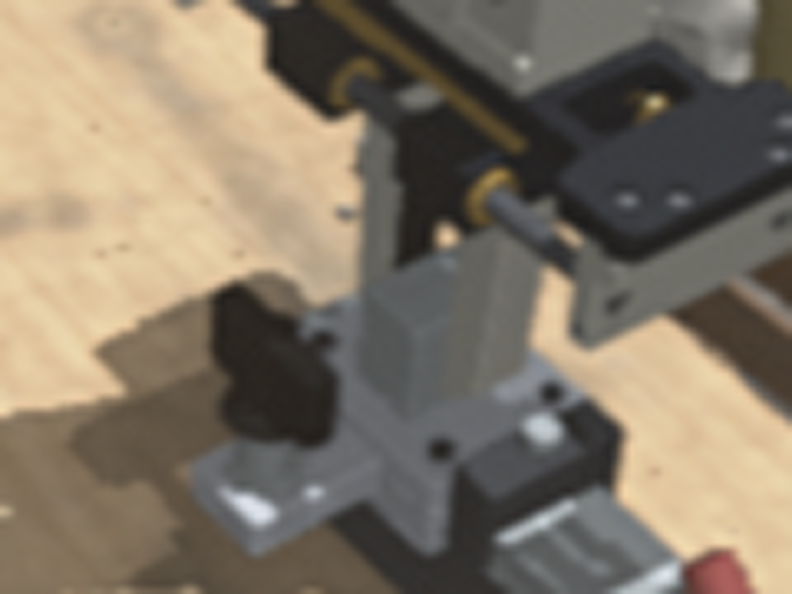

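Home against the stop, with the nose touching at (450,480) in the zoom. The tool pitched slightly under the push. I'll undo the pitch and lower about 1 mm onto the rail top.

Request:
apply_moves:
  angular:
    - [-0.6, 0.1, -0.2]
    - [0, 0, 0]
    - [0, 0, 0]
    - [0, 0, 0]
  translation:
    - [0, 0, 0]
    - [0, 0, -0.0007]
    - [0, 0, -0.0006]
    - [0, 0, 0]
  jaw: [0, 0, 0, 0]

```text
time_s: 14.32
tcp_pos: [0.5738, -0.2283, 0.0559]
eef_rot: [-0.0, -0.014, 1.0, 0.002]
contact_force: [-0.5, 2.8, -5.3]
finger_gap: 0.024
```

```bash
python3 st.py
```

```text
t 14.32 tcp [ 0.5738 -0.2283  0.0559] zax [-5.0e-04  4.7e-03 -1.0e+00] yawY 91.58 F [-0.5  2.8 -5.3] T [ 0.722 -0.031 -0.095] gap 0.024 dq 0.003
```

Request:
apply_moves:
  angular:
    - [-0.1, -0.25, 0]
    - [0, 0, 0]
    - [0, 0, 0]
  translation:
    - [0, 0, -0.0005]
    - [0, 0, -0.0005]
    - [0, 0, 0]
  jaw: [0, 0, 0]

```text
time_s: 14.7
tcp_pos: [0.5738, -0.2283, 0.0558]
eef_rot: [0.002, -0.014, 1.0, 0.001]
contact_force: [0.5, 4.7, -1.9]
finger_gap: 0.0237
```

```bash
python3 st.py
```

```text
t 14.7 tcp [ 0.5738 -0.2283  0.0558] zax [ 0.0043  0.0029 -1.    ] yawY 91.58 F [ 0.5  4.7 -1.9] T [ 0.787  0.18  -0.041] gap 0.0237 dq 0.002
```

Request:
apply_moves:
  angular:
    - [0, 0, 0]
    - [0, 0, 0]
    - [0, 0, 0]
    - [0, 0, 0]
  translation:
    - [0, 0, 0]
    - [0, 0, 0]
    - [0, 0, 0]
    - [0, 0, 0]
  jaw: [0.3, 0.33, 0.33, 0.33]
  newtons: 20

```text
time_s: 15.2
tcp_pos: [0.5748, -0.2319, 0.0563]
eef_rot: [0.004, -0.013, 1.0, -0.001]
contact_force: [-0.8, 2.2, -0.7]
finger_gap: 0.0308
```

```bash
python3 st.py;  python3 - <<'E'
from meas import *
I,D=grab("side",2)
o=(270,190); cv2.imwrite("pics/g10.png",cv2.resize(I.astype(np.uint8)[o[1]:o[1]+90,o[0]:o[0]+120],None,fx=6.6,fy=6.6,interpolation=cv2.INTER_CUBIC))
E
```

```text
t 15.2 tcp [ 0.5748 -0.2319  0.0563] zax [ 0.0076 -0.002  -1.    ] yawY 91.51 F [-0.8  2.2 -0.7] T [ 0.46   0.108 -0.008] gap 0.0308 dq 0.003meas.py:7: RuntimeWarning: All-NaN slice encountered
  return np.mean(I,0),np.nanmedian(D,0)
```

View pics/g10.png

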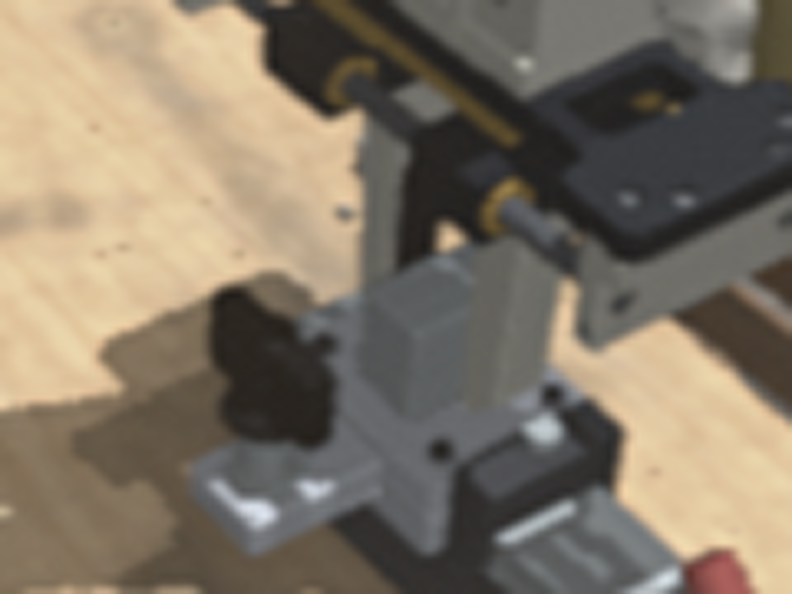

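Request:
apply_moves:
  angular:
    - [0, 0, 0]
    - [0, 0, 0]
    - [0, 0, 0]
    - [0, 0, 0]
    - [0, 0, 0]
    - [0, 0, 0]
  translation:
    - [-0.001, 0.0034, 0.001]
    - [0, 0, 0.006]
    - [0, 0, 0.015]
    - [0, 0, 0.025]
    - [0, 0, 0.025]
    - [0, 0, 0]
  jaw: [0.33, 0.33, 0.33, 0.33, 0.4, 0.5]

```text
time_s: 16.05
tcp_pos: [0.5758, -0.2324, 0.1354]
eef_rot: [0.007, -0.012, 1.0, -0.005]
contact_force: [0.9, -0.1, -0.1]
finger_gap: 0.043
```

```bash
python3 st.py;  python3 - <<'E'
from meas import *
I,D=grab("side",2);np.savez("sideD.npz",I=I,D=D)
o=(260,190); cv2.imwrite("pics/g11.png",cv2.resize(I.astype(np.uint8)[o[1]:o[1]+90,o[0]:o[0]+120],None,fx=6.6,fy=6.6,interpolation=cv2.INTER_CUBIC))
a,_=read_camera("top"); cv2.imwrite("pics/t11.png",a)
E
```

```text
t 16.05 tcp [ 0.5758 -0.2324  0.1354] zax [ 0.0151 -0.009  -0.9998] yawY 91.38 F [ 0.9 -0.1 -0.1] T [ 0.07  -0.002  0.019] gap 0.043 dq 0.032meas.py:7: RuntimeWarning: All-NaN slice encountered
  return np.mean(I,0),np.nanmedian(D,0)
```

View pics/g11.png

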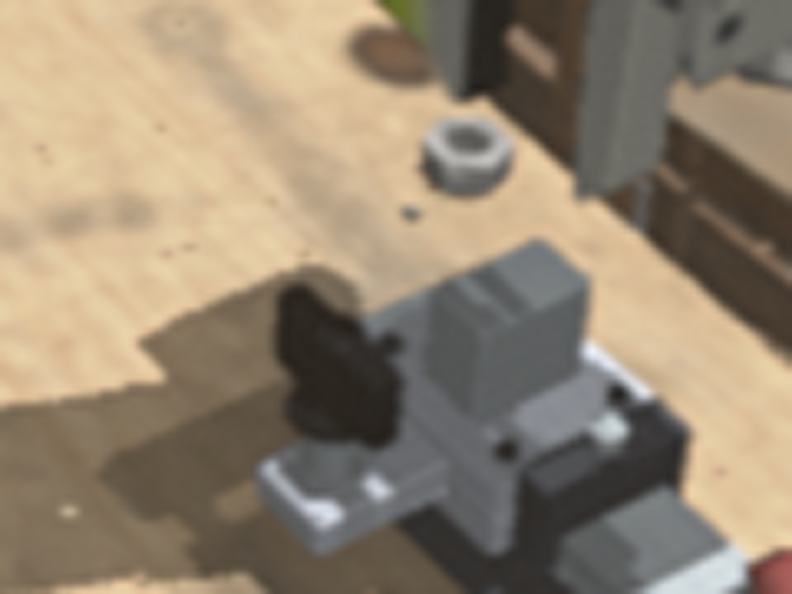

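View pics/t11.png

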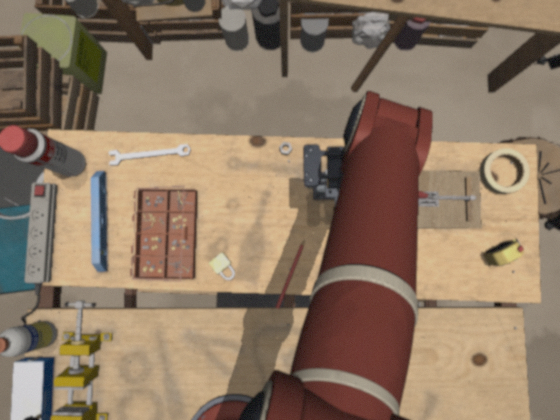

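```bash
python3 - <<'E'
from meas import *
I=np.load("sideD.npz")["I"]; o=np.array([260,190])
g=I.mean(2)
k=rect(-g,-62,(298,325,228,262)); 
c=cv2.resize(I.astype(np.uint8)[220:270,285:345],None,fx=12,fy=12,interpolation=cv2.INTER_CUBIC)
c=np.clip(c.astype(float)*2,0,255).astype(np.uint8)
cv2.polylines(c,[((k-[285,220]+.5)*12).round().astype(np.int32)],True,(0,0,255),1); cv2.imwrite("pics/k1.png",c)
# predicted bar outline top at knob 0 around (.5138,-.2299)
c0=np.array([.5138,-.2299])
for a in(0,.15):
    t=np.radians(-88.5)-a; d=np.array([np.cos(t),np.sin(t)]); n=np.array([-d[1],d[0]])
    X=[[*(c0+s*.023*d+r*.0055*n),.096] for s,r in((1,1),(1,-1),(-1,-1),(-1,1))]; print(a,((proj("side",X)-[285,220]+.5)*12).round(0).tolist())
E
```

```text
0 [[432.0, 296.0], [371.0, 326.0], [180.0, 147.0], [240.0, 120.0]]
0.15 [[415.0, 308.0], [347.0, 331.0], [197.0, 136.0], [263.0, 115.0]]
```

View pics/k1.png

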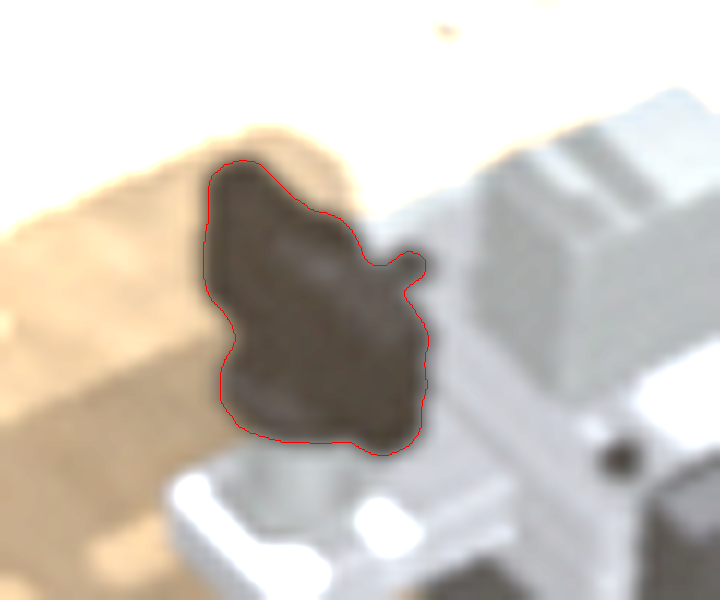

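Request:
apply_moves:
  angular:
    - [0, 0, -5]
    - [0, 0, -10]
    - [0, 0, -10]
    - [0, 0, -10]
    - [0, 0, -10]
    - [0, 0, -10]
    - [0, 0, -10]
    - [0, 0, -10]
  translation:
    - [-0.006, 0, 0]
    - [-0.008, 0, 0]
    - [-0.008, 0, 0]
    - [-0.008, 0, 0]
    - [-0.008, 0, 0]
    - [-0.008, 0, 0]
    - [-0.008, 0, 0]
    - [-0.005, 0, 0]
  jaw: [0.5, 0.5, 0.5, 0.5, 0.5, 0.5, 0.5, 0.5]

```text
time_s: 17.2
tcp_pos: [0.5061, -0.2285, 0.1209]
eef_rot: [-0.008, 0.616, 0.788, -0.002]
contact_force: [-0.6, -0.4, 0.4]
finger_gap: 0.0465
```

```bash
python3 st.py
```

```text
t 17.2 tcp [ 0.5061 -0.2285  0.1209] zax [-0.0153  0.0064 -0.9999] yawY 13.93 F [-0.6 -0.4  0.4] T [-0.042  0.013 -0.   ] gap 0.0465 dq 1.053
```

Request:
apply_moves:
  angular:
    - [0.3, -0.9, -7]
    - [0, 0, 0]
    - [0, 0, 0]
  translation:
    - [0.0077, -0.0014, -0.003]
    - [0, 0, 0]
    - [0, 0, 0]
  jaw: [0.5, 0.5, 0.5]

```text
time_s: 17.58
tcp_pos: [0.5113, -0.2288, 0.1149]
eef_rot: [-0.007, 0.664, 0.748, 0.004]
contact_force: [0.1, 0.5, -0.1]
finger_gap: 0.0462
```

```bash
python3 st.py
```

```text
t 17.57 tcp [ 0.5113 -0.2288  0.1149] zax [-0.0054  0.0141 -0.9999] yawY 6.85 F [ 0.1  0.5 -0.1] T [-0.066  0.036  0.015] gap 0.0462 dq 0.008
```

Request:
apply_moves:
  angular:
    - [-0.8, -0.3, -5]
    - [0, 0, -3]
    - [0, 0, 0]
    - [0, 0, 0]
  translation:
    - [0.0025, -0.001, -0.005]
    - [0, 0, -0.004]
    - [0, 0, 0]
    - [0, 0, 0]
  jaw: [0.5, 0.5, 0.5, 0.5]

```text
time_s: 18.08
tcp_pos: [0.513, -0.2294, 0.1051]
eef_rot: [-0.001, 0.713, 0.701, -0.0]
contact_force: [0.3, 0.0, -0.7]
finger_gap: 0.0462
```

```bash
python3 st.py;python3 - <<'E'
from meas import *
I,D=grab("side",2);np.savez("sideE.npz",I=I,D=D)
o=(250,170); cv2.imwrite("pics/g12.png",cv2.resize(I.astype(np.uint8)[o[1]:o[1]+100,o[0]:o[0]+120],None,fx=6,fy=6,interpolation=cv2.INTER_CUBIC))
E
```

```text
t 18.07 tcp [ 0.513  -0.2294  0.1051] zax [-0.0014  0.001  -1.    ] yawY -1.03 F [ 0.3  0.  -0.7] T [-0.085  0.073 -0.013] gap 0.0462 dq 0.005meas.py:7: RuntimeWarning: All-NaN slice encountered
  return np.mean(I,0),np.nanmedian(D,0)
```

View pics/g12.png

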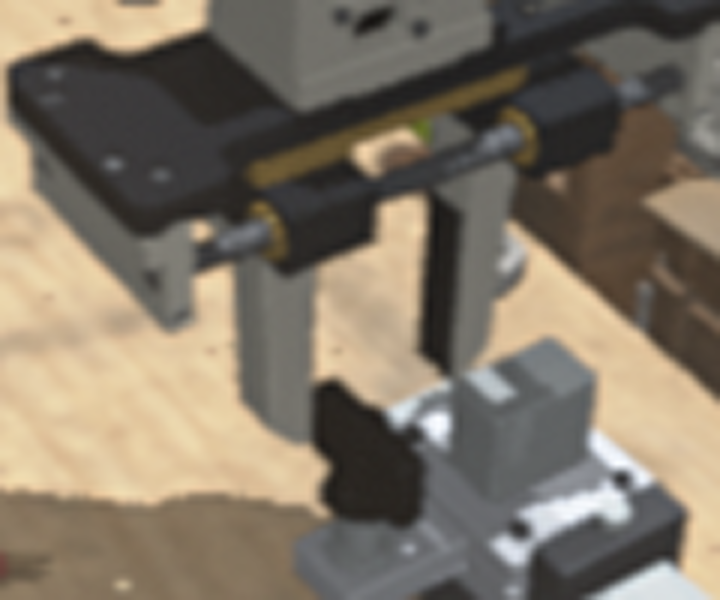

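Request:
apply_moves:
  angular:
    - [0, 0, 0]
    - [0, 0, 0]
    - [0, 0, 0]
    - [0, 0, 0]
    - [0, 0, 0]
    - [0, 0, 0]
    - [0, 0, 0]
  translation:
    - [0.0008, -0.0005, 0]
    - [0, 0, 0]
    - [0, 0, 0]
    - [0, 0, -0.008]
    - [0, 0, -0.008]
    - [0, 0, -0.006]
    - [0, 0, 0]
  jaw: [0.3, 0.3, 0.3, 0.3, 0.3, 0.3, 0.3]

```text
time_s: 19.05
tcp_pos: [0.5137, -0.23, 0.0814]
eef_rot: [-0.001, 0.713, 0.701, -0.0]
contact_force: [0.2, -0.6, -0.2]
finger_gap: 0.0282
```

```bash
python3 st.py
```

```text
t 19.05 tcp [ 0.5137 -0.23    0.0814] zax [-0.0017  0.0014 -1.    ] yawY -1.02 F [ 0.2 -0.6 -0.2] T [-0.044  0.041  0.025] gap 0.0282 dq 0.004
```

Request:
apply_moves:
  angular:
    - [0, 0, 0]
    - [0, 0, 0]
    - [0, 0, 0]
  translation:
    - [0, 0, -0.004]
    - [0, 0, -0.003]
    - [0, 0, 0]
  jaw: [0.3, 0.3, 0.3]

```text
time_s: 19.42
tcp_pos: [0.5138, -0.2301, 0.074]
eef_rot: [-0.001, 0.713, 0.701, -0.0]
contact_force: [-0.9, -0.1, -0.6]
finger_gap: 0.028
```

```bash
python3 st.py;python3 - <<'E'
from meas import *
I,D=grab("side",2)
o=(260,190); cv2.imwrite("pics/g13.png",cv2.resize(I.astype(np.uint8)[o[1]:o[1]+85,o[0]:o[0]+100],None,fx=7,fy=7,interpolation=cv2.INTER_CUBIC))
E
```

```text
t 19.43 tcp [ 0.5138 -0.2301  0.074 ] zax [-0.0014  0.0011 -1.    ] yawY -1.02 F [-0.9 -0.1 -0.6] T [-0.098  0.043  0.005] gap 0.028 dq 0.003meas.py:7: RuntimeWarning: All-NaN slice encountered
  return np.mean(I,0),np.nanmedian(D,0)
```

View pics/g13.png

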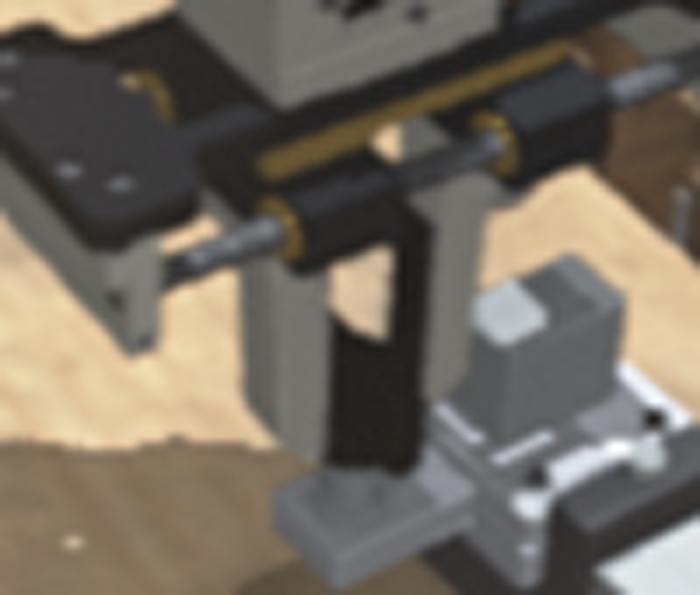

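Request:
apply_moves:
  angular:
    - [0, 0, 0]
    - [0, 0, 0]
    - [0, 0, 0]
    - [0, 0, 0]
    - [0, 0, 0]
  translation:
    - [0, 0, 0]
    - [0, 0, 0]
    - [0, 0, 0]
    - [0, 0, 0]
    - [0, 0, 0]
  jaw: [0.2, 0.1, 0.05, 0, 0]
  newtons: 8

```text
time_s: 20.15
tcp_pos: [0.5144, -0.2302, 0.0746]
eef_rot: [-0.0, 0.713, 0.701, 0.0]
contact_force: [0.5, 0.2, 0.1]
finger_gap: 0.0112
```

```bash
python3 st.py
```

```text
t 20.15 tcp [ 0.5144 -0.2302  0.0746] zax [-1.e-04  5.e-04 -1.e+00] yawY -0.95 F [0.5 0.2 0.1] T [-0.02   0.085  0.049] gap 0.0112 dq 0.002
```

Request:
apply_moves:
  angular:
    - [0, 0, 0]
    - [0, 0, 0]
    - [0, 0, 0]
  translation:
    - [0, 0, 0]
    - [0, 0, 0]
    - [0, 0, 0]
  jaw: [0, 0, 0]
  newtons: 45

```text
time_s: 20.52
tcp_pos: [0.5144, -0.23, 0.0746]
eef_rot: [-0.0, 0.713, 0.702, 0.0]
contact_force: [0.5, -0.1, 0.1]
finger_gap: 0.0106
```

```bash
cat > av.py <<'E'
import sys
from station import *
from scipy.spatial.transform import Rotation as R
import numpy as np
n=int(sys.argv[1]); T=[];F=[];Y=[];P=[]
for _ in range(n):
    o=get_obs(); q=o["eef_rot"]; M=R.from_quat([q[1],q[2],q[3],q[0]]).as_matrix()
    T.append(o["wrist_torque"]);F.append(o["contact_force"]);P.append(o["tcp_pos"]);Y.append(np.degrees(np.arctan2(M[1,1],M[0,1]))); e=o["effort"][6]
    read_camera("side")
T=np.array(T);print("t %.2f"%o["time_s"],"yaw %.2f"%np.mean(Y),"T",T.mean(0).round(3),"sd",T.std(0).round(3),"F",np.mean(F,0).round(2),"P",np.mean(P,0).round(4),"zax",M[:,2].round(4),"gap",round(o["finger_gap"],4),"eff7 %.3f"%e)
E
python3 av.py 6
```

```text
t 20.77 yaw -0.89 T [-0.061  0.036  0.149] sd [0.02  0.041 0.014] F [ 0.1  -0.19  0.09] P [ 0.5144 -0.2299  0.0746] zax [-2.e-04  7.e-04 -1.e+00] gap 0.0109 eff7 -0.163
```

Request:
apply_moves:
  angular:
    - [0, 0, -3]
    - [0, 0, -4]
    - [0, 0, -4]
    - [0, 0, -4]
    - [0, 0, 0]
  translation:
    - [0, 0, 0]
    - [0, 0, 0]
    - [0, 0, 0]
    - [0, 0, 0]
    - [0, 0, 0]
  jaw: [0, 0, 0, 0, 0]

```text
time_s: 21.45
tcp_pos: [0.515, -0.2278, 0.0746]
eef_rot: [-0.001, 0.799, 0.601, 0.001]
contact_force: [-0.2, -0.0, 0.1]
finger_gap: 0.0112
```

```bash
python3 av.py 4
```

```text
t 21.60 yaw -16.10 T [-0.099  0.082  0.162] sd [0.028 0.033 0.022] F [-0.06 -0.13 -0.09] P [ 0.5151 -0.2278  0.0746] zax [ 7.0e-04  3.9e-03 -1.0e+00] gap 0.0106 eff7 -0.169
```

Request:
apply_moves:
  angular:
    - [-0.2, 0, -3]
    - [0, 0, -3]
    - [0, 0, -3]
    - [0, 0, -2]
    - [0, 0, 0]
  translation:
    - [-0.0003, -0.001, 0]
    - [0, -0.001, 0]
    - [0, -0.0005, 0]
    - [0, -0.0005, 0]
    - [0, 0, 0]
  jaw: [0, 0, 0, 0, 0]

```text
time_s: 22.28
tcp_pos: [0.5146, -0.2277, 0.0746]
eef_rot: [-0.003, 0.853, 0.521, 0.002]
contact_force: [0.2, 0.6, 1.0]
finger_gap: 0.0109
```

```bash
python3 av.py 4
```

```text
t 22.43 yaw -27.15 T [0.016 0.174 0.263] sd [0.021 0.036 0.007] F [-0.33  0.49  0.94] P [ 0.5146 -0.2277  0.0746] zax [ 0.      0.0065 -1.    ] gap 0.0105 eff7 -0.249
```

```bash
python3 - <<'E'
from meas import *
I,D=grab("side",2); np.savez("sideF.npz",I=I)
J=np.load("sideD.npz")["I"]
o=(295,220); f=lambda I:cv2.resize(I.astype(np.uint8)[o[1]:o[1]+60,o[0]:o[0]+65],None,fx=6,fy=6,interpolation=cv2.INTER_CUBIC)
cv2.imwrite("pics/g14.png",np.hstack([f(J),f(I)]))
E
```

```text
meas.py:7: RuntimeWarning: All-NaN slice encountered
  return np.mean(I,0),np.nanmedian(D,0)
```

View pics/g14.png

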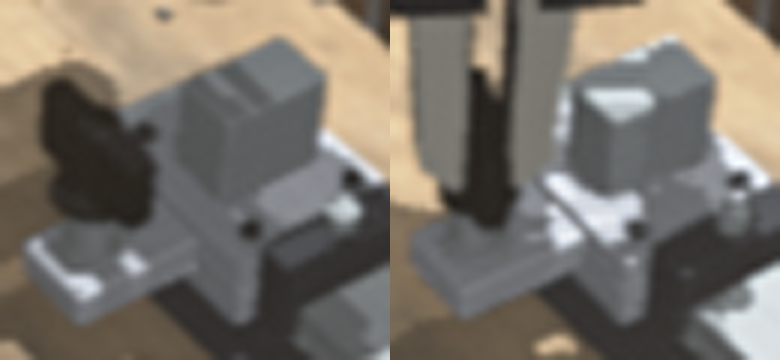

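```bash
python3 - <<'E'
from holes import *
for f in("sideD","sideF"):
    I=np.load(f+".npz")["I"]
    o=np.array([295,220]); holes(I,.048,[o+np.array(p)/6-.4 for p in[(248,229),(350,178)]])
E
cat > shift.py <<'E'
from meas import *
import sys
def sh(A,B,roi):
    u0,u1,v0,v1=roi
    g=lambda I:cv2.Laplacian(cv2.GaussianBlur(I.mean(2).astype(np.float32),(0,0),1),cv2.CV_32F)[v0:v1,u0:u1]
    a,b=g(A),g(B); w=cv2.createHanningWindow((u1-u0,v1-v0),cv2.CV_32F)
    return cv2.phaseCorrelate(a,b,w)
E
python3 - <<'E'
from shift import *
A=np.load("sideD.npz")["I"];B=np.load("sideF.npz")["I"]
for nm,r in(("block top/right",(325,352,225,258)),("front corner",(325,345,250,278)),("stop",(340,375,250,290)),("lug left",(296,320,255,280)),("nut(static)",(315,345,200,222))):
    print(nm,sh(A,B,r))
E
```

```text
holes px [[336.63, 258.21], [353.67, 250.2]] P [[0.5554, -0.2577], [0.5946, -0.258]] mid [ 0.575  -0.2579] sep 0.0393 yaw of y_c -0.52
holes px [[336.7, 258.75], [352.5, 250.17]] P [[0.5546, -0.2588], [0.5929, -0.2568]] mid [ 0.5738 -0.2578] sep 0.0383 yaw of y_c 2.97
block top/right ((1.0546842500493732, -0.3226061488641534), 0.40816900612395485)
front corner ((-0.6543167822025175, -0.03668397335112061), 0.6960655101140341)
stop ((0.5477137074122496, -0.3545798950935328), 0.3978466659784317)
lug left ((1.2571996036565292, 1.809529172800369), 0.6315488465627035)
nut(static) ((4.681179445783956, 3.7769515168755756), 0.49212265544467504)
```

Request:
apply_moves:
  angular:
    - [-0.3, 0, -1.5]
    - [0, 0, 0]
  translation:
    - [0, -0.0005, 0]
    - [0, -0.0005, 0]
  jaw: [0, 0]

```text
time_s: 22.82
tcp_pos: [0.5144, -0.2278, 0.0746]
eef_rot: [-0.001, 0.86, 0.51, 0.001]
contact_force: [-0.2, 1.4, 2.0]
finger_gap: 0.0109
```

```bash
python3 av.py 4
```

```text
t 22.98 yaw -28.73 T [0.407 0.276 0.292] sd [0.016 0.011 0.017] F [-0.59  1.74  1.66] P [ 0.5144 -0.2278  0.0745] zax [-5.0e-04  3.1e-03 -1.0e+00] gap 0.0106 eff7 -0.271
```

Request:
apply_moves:
  angular:
    - [0, 0, -1.5]
    - [0, 0, 0]
  translation:
    - [0, -0.0005, 0]
    - [0, -0.0005, 0]
  jaw: [0, 0]

```text
time_s: 23.28
tcp_pos: [0.5142, -0.2279, 0.0745]
eef_rot: [-0.002, 0.867, 0.498, 0.001]
contact_force: [-0.5, 2.2, 2.1]
finger_gap: 0.0109
```

```bash
python3 av.py 4
```

```text
t 23.43 yaw -30.28 T [0.618 0.356 0.288] sd [0.022 0.024 0.021] F [-1.58  2.98  2.89] P [ 0.5142 -0.228   0.0745] zax [-0.001   0.0048 -1.    ] gap 0.0106 eff7 -0.278
```

Request:
apply_moves:
  angular:
    - [0, 0, -1.5]
    - [0, 0, -1.5]
    - [0, 0, 0]
  translation:
    - [0, 0, 0]
    - [0, 0, 0]
    - [0, 0, 0]
  jaw: [0, 0, 0]

```text
time_s: 23.85
tcp_pos: [0.514, -0.2282, 0.0745]
eef_rot: [-0.002, 0.881, 0.474, 0.001]
contact_force: [-1.2, 2.4, 2.3]
finger_gap: 0.0105
```

```bash
python3 av.py 4
```

```text
t 24.00 yaw -33.46 T [0.555 0.353 0.284] sd [0.013 0.028 0.019] F [-0.99  2.55  2.82] P [ 0.514  -0.2282  0.0745] zax [-9.0e-04  4.6e-03 -1.0e+00] gap 0.0107 eff7 -0.307
```

Request:
apply_moves:
  angular:
    - [0, 0, -2]
    - [0, 0, 0]
  translation:
    - [0, 0, 0]
    - [0, 0, 0]
  jaw: [0, 0]

```text
time_s: 24.3
tcp_pos: [0.514, -0.2283, 0.0746]
eef_rot: [-0.002, 0.889, 0.457, 0.001]
contact_force: [-1.1, 2.6, 2.7]
finger_gap: 0.0106
```

```bash
python3 av.py 4
```

```text
t 24.45 yaw -35.56 T [0.5   0.383 0.302] sd [0.021 0.035 0.024] F [-1.4   2.57  2.52] P [ 0.5139 -0.2283  0.0745] zax [-9.0e-04  4.6e-03 -1.0e+00] gap 0.0107 eff7 -0.331
```

Request:
apply_moves:
  angular:
    - [0, 0, -1.5]
    - [0, 0, -1.5]
    - [0, 0, 0]
  translation:
    - [0, 0, 0]
    - [0, 0, 0]
    - [0, 0, 0]
  jaw: [0, 0, 0]

```text
time_s: 24.88
tcp_pos: [0.5138, -0.2284, 0.0745]
eef_rot: [-0.002, 0.902, 0.433, 0.001]
contact_force: [-1.2, 2.0, 3.6]
finger_gap: 0.0105
```

```bash
python3 av.py 3
```

```text
t 24.98 yaw -38.72 T [0.459 0.412 0.399] sd [0.024 0.01  0.009] F [-1.16  2.31  2.85] P [ 0.5138 -0.2284  0.0745] zax [-9.0e-04  4.5e-03 -1.0e+00] gap 0.0107 eff7 -0.393
```

Request:
apply_moves:
  angular:
    - [0, 0, -1.5]
    - [0, 0, -1.5]
    - [0, 0, 0]
  translation:
    - [0, 0, 0]
    - [0, 0, 0]
    - [0, 0, 0]
  jaw: [0, 0, 0]

```text
time_s: 25.4
tcp_pos: [0.5137, -0.2285, 0.0745]
eef_rot: [-0.002, 0.913, 0.408, 0.001]
contact_force: [-1.4, 2.4, 3.3]
finger_gap: 0.0109
```

```bash
python3 av.py 3
```

```text
t 25.50 yaw -41.88 T [0.468 0.45  0.433] sd [0.044 0.039 0.014] F [-1.4   2.16  3.07] P [ 0.5137 -0.2285  0.0745] zax [-8.0e-04  4.3e-03 -1.0e+00] gap 0.0108 eff7 -0.453
```

```bash
sed -i 's/e=o\["effort"\]\[6\]/E.append(o["effort"][6])/; s/T=\[\];F/E=[];T=[];F/; s/"eff7 %.3f"%e/"eff7 %.3f sd %.3f"%(np.mean(E),np.std(E))/' av.py; python3 av.py 8;  python3 - <<'E'
from meas import *
I,D=grab("side",3); np.savez("sideG.npz",I=I)
o=(295,210); cv2.imwrite("pics/g15.png",cv2.resize(I.astype(np.uint8)[o[1]:o[1]+65,o[0]:o[0]+70],None,fx=9,fy=9,interpolation=cv2.INTER_CUBIC))
E
```

```text
t 25.90 yaw -41.87 T [0.466 0.445 0.426] sd [0.037 0.012 0.029] F [-1.6   2.58  2.67] P [ 0.5137 -0.2285  0.0745] zax [-7.0e-04  4.5e-03 -1.0e+00] gap 0.0108 eff7 -0.447 sd 0.000
```

View pics/g15.png

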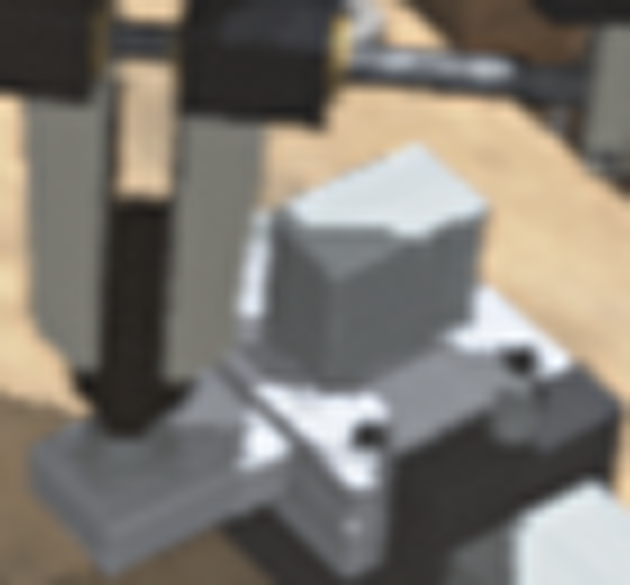

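Request:
apply_moves:
  angular:
    - [0, 0, 1]
    - [0, 0, 0]
  translation:
    - [0, 0, 0]
    - [0, 0, 0]
  jaw: [0, 0]

```text
time_s: 26.35
tcp_pos: [0.5136, -0.2288, 0.0746]
eef_rot: [-0.002, 0.909, 0.416, 0.001]
contact_force: [-1.7, 1.8, 2.8]
finger_gap: 0.011
```

```bash
python3 av.py 3; python3 - <<'E'
from holes import *
for f,p in(("sideD",[(336.6,258.2),(353.6,250.2)]),("sideF",[(336.7,258.7),(352.5,250.2)]),("sideG",[(295+370/9,210+433/9),(295+518/9,210+360/9)])):
    holes(np.load(f+".npz")["I"],.048,p)
E
```

```text
t 26.45 yaw -40.87 T [0.433 0.435 0.349] sd [0.027 0.027 0.013] F [-1.72  1.54  2.5 ] P [ 0.5136 -0.2288  0.0746] zax [-7.0e-04  4.2e-03 -1.0e+00] gap 0.0107 eff7 -0.328 sd 0.007
holes px [[336.86, 258.33], [354.44, 250.82]] P [[0.5555, -0.2582], [0.5948, -0.2601]] mid [ 0.5751 -0.2591] sep 0.0393 yaw of y_c -2.81
holes px [[337.87, 259.8], [352.68, 250.45]] P [[0.5548, -0.262], [0.5927, -0.2576]] mid [ 0.5737 -0.2598] sep 0.0382 yaw of y_c 6.7
holes px [[336.9, 258.71], [352.87, 251.03]] P [[0.555, -0.259], [0.592, -0.259]] mid [ 0.5735 -0.259 ] sep 0.037 yaw of y_c 0.01
```

Request:
apply_moves:
  angular:
    - [0, 0, 1]
    - [0, 0, 0]
  translation:
    - [0, 0, 0]
    - [0, 0, 0]
  jaw: [0, 0]

```text
time_s: 26.75
tcp_pos: [0.5135, -0.2292, 0.0746]
eef_rot: [-0.002, 0.906, 0.423, 0.0]
contact_force: [-1.3, 2.3, 2.8]
finger_gap: 0.0107
```

```bash
python3 av.py 2
```

```text
t 26.80 yaw -39.89 T [0.418 0.434 0.189] sd [0.031 0.013 0.019] F [-1.6   2.36  2.61] P [ 0.5135 -0.2292  0.0746] zax [-7.0e-04  3.6e-03 -1.0e+00] gap 0.0109 eff7 -0.197 sd 0.006
```

Request:
apply_moves:
  angular:
    - [0, 0, 1]
    - [0, 0, 0]
  translation:
    - [0, 0, 0]
    - [0, 0, 0]
  jaw: [0, 0]

```text
time_s: 27.1
tcp_pos: [0.5134, -0.2296, 0.0746]
eef_rot: [-0.002, 0.902, 0.431, 0.0]
contact_force: [-2.2, 0.8, 2.5]
finger_gap: 0.0107
```

```bash
python3 av.py 2
```

```text
t 27.15 yaw -38.94 T [ 0.381  0.468 -0.015] sd [0.005 0.022 0.006] F [-1.93  1.27  2.2 ] P [ 0.5134 -0.2296  0.0746] zax [-7.0e-04  3.2e-03 -1.0e+00] gap 0.0108 eff7 0.007 sd 0.007
```

Request:
apply_moves:
  angular:
    - [0, 0, 0.4]
    - [0, 0, 0]
  translation:
    - [0, 0, 0]
    - [0, 0, 0]
  jaw: [0, 0]

```text
time_s: 27.45
tcp_pos: [0.5134, -0.2295, 0.0746]
eef_rot: [-0.002, 0.901, 0.434, 0.0]
contact_force: [-1.9, 1.8, 2.9]
finger_gap: 0.0105
```

```bash
python3 av.py 3
```

```text
t 27.55 yaw -38.58 T [ 0.36   0.498 -0.108] sd [0.013 0.016 0.021] F [-1.11  1.91  2.43] P [ 0.5134 -0.2296  0.0746] zax [-6.0e-04  3.3e-03 -1.0e+00] gap 0.0109 eff7 0.105 sd 0.003
```

Request:
apply_moves:
  angular:
    - [0, 0, -0.4]
    - [0, 0, 0]
    - [0, 0, 0]
    - [0, 0, 0]
    - [0, 0, 0]
  translation:
    - [0, 0, 0]
    - [0, 0, 0]
    - [0, 0, 0]
    - [0, 0, 0]
    - [0, 0, 0]
  jaw: [0, 0, 0.2, 0.3, 0.3]
  newtons: 20

```text
time_s: 28.22
tcp_pos: [0.5151, -0.2319, 0.0748]
eef_rot: [0.002, 0.902, 0.431, 0.001]
contact_force: [0.7, 0.6, 0.2]
finger_gap: 0.0277
```

```bash
python3 av.py 2
```

```text
t 28.27 yaw -38.95 T [-0.057  0.105  0.011] sd [0.037 0.007 0.008] F [0.27 0.25 0.12] P [ 0.5151 -0.2319  0.0748] zax [ 0.0029 -0.002  -1.    ] gap 0.028 eff7 -0.000 sd 0.000
```

Request:
apply_moves:
  angular:
    - [0, 0, 0]
    - [0, 0, 0]
    - [0, 0, 0]
    - [0, 0, 0]
    - [0, 0, 0]
    - [0, 0, 0]
    - [0, 0, 0]
    - [0, 0, 0]
  translation:
    - [0, 0, 0.006]
    - [0, 0, 0.012]
    - [0, 0, 0.025]
    - [0, 0.01, 0.04]
    - [0, 0.05, 0.03]
    - [0, 0.06, 0]
    - [0, 0.06, 0]
    - [0, 0.05, 0]
  jaw: [0.3, 0.3, 0.3, 0.3, 0.3, 0.3, 0.3, 0.3]

```text
time_s: 29.32
tcp_pos: [0.5156, -0.0024, 0.1986]
eef_rot: [0.005, 0.905, 0.425, 0.005]
contact_force: [0.2, -0.8, 0.4]
finger_gap: 0.028
```

Request:
apply_moves:
  angular:
    - [0, 0, 0]
    - [0, 0, 0]
    - [0, 0, 0]
  translation:
    - [0, 0.05, 0]
    - [0, 0.02, 0]
    - [0, 0, 0]
  jaw: [0.3, 0.3, 0.3]

```text
time_s: 29.7
tcp_pos: [0.5155, 0.0754, 0.2009]
eef_rot: [0.005, 0.903, 0.43, 0.007]
contact_force: [-0.1, -0.0, -0.1]
finger_gap: 0.028
```

```bash
python3 st.py; python3 - <<'E'
from meas import *
I,D=grab("side",3);J,E=grab("top",3); np.savez("sideH.npz",I=I,D=D); np.savez("topH.npz",I=J,D=E)
f=lambda I,o,w,h,s:cv2.resize(I.astype(np.uint8)[o[1]:o[1]+h,o[0]:o[0]+w],None,fx=s,fy=s,interpolation=cv2.INTER_CUBIC)
cv2.imwrite("pics/g16.png",f(I,(285,215),90,75,7)); cv2.imwrite("pics/t16.png",f(J,(300,155),100,80,7))
E
```

```text
t 29.7 tcp [0.5155 0.0754 0.2009] zax [ 0.0165 -0.0023 -0.9999] yawY -39.13 F [-0.1 -0.  -0.1] T [-0.075  0.142 -0.011] gap 0.028 dq 0.026
```

View pics/g16.png

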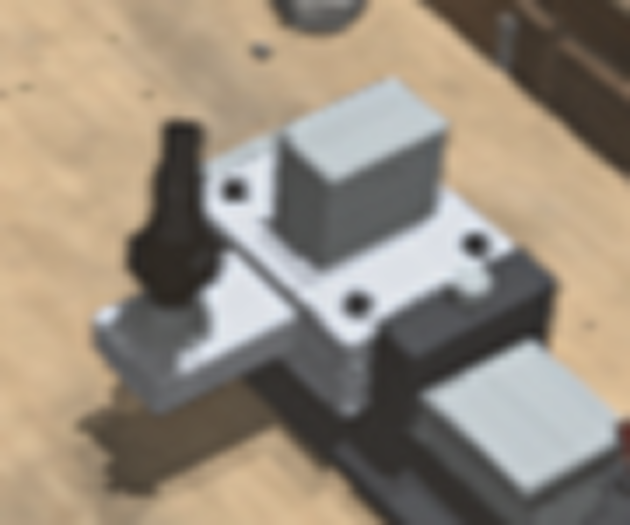

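View pics/t16.png

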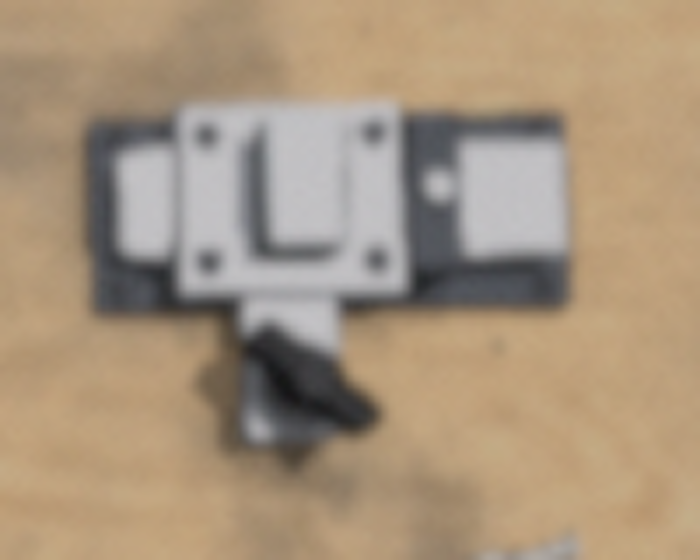

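```bash
python3 - <<'E'
from meas import *
from scipy.ndimage import map_coordinates
import warnings
I=np.load("topH.npz")["I"].mean(2); A=np.load("topA.npz")["I"].mean(2)
S=np.load("sideH.npz")["I"].mean(2)
def edge(n,img,x,ys,z,sign,lo,hi):
    uv=proj(n,np.c_[np.full_like(ys,x),ys,np.full_like(ys,z)]); pr=map_coordinates(img,[uv[:,1],uv[:,0]],order=3); g=np.gradient(pr)*sign; m=(ys>lo)&(ys<hi); return ys[np.where(m,g,-9).argmax()].round(4)
ys=np.arange(-.32,-.15,.0003)
for x in(.560,.565,.57,.58,.585):
    # stop face before (rail top->dark), z=.036 ; stop back edge z=.055; plate front/back edge z=.048
    print(x,"face A z36",edge("top",A,x,ys,.036,1,-.275,-.25),"stop back A z55",edge("top",A,x,ys,.055,-1,-.29,-.27),"H back",edge("top",I,x,ys,.055,-1,-.29,-.27),
     "plate front H z48",edge("top",I,x,ys,.048,1,-.275,-.25),"plate rear",edge("top",I,x,ys,.048,-1,-.205,-.185))
# side view holes, before D vs after
from holes import holes
holes(np.load("sideH.npz")["I"],.048,[(285+358/7,215+303/7),(285+476/7,215+243/7)])
# knob angle from top: dark mask
g=I; m=(g[195:225,325:360]<70)
k=rect(-g,-75,(330,360,195,222)); X=on_plane("top",k,.09)[:,:2].astype(np.float32); l=cv2.fitLine(X,cv2.DIST_L2,0,.01,.01).ravel(); print("bar dir deg",np.degrees(np.arctan2(l[1],l[0])))
E
```

```text
0.56 face A z36 -0.2618 stop back A z55 -0.2771 H back -0.2771 plate front H z48 -0.2612 plate rear -0.1922
0.565 face A z36 -0.2618 stop back A z55 -0.2762 H back -0.2765 plate front H z48 -0.2606 plate rear -0.1922
0.57 face A z36 -0.2615 stop back A z55 -0.2762 H back -0.2765 plate front H z48 -0.2606 plate rear -0.1922
0.58 face A z36 -0.2615 stop back A z55 -0.2777 H back -0.2774 plate front H z48 -0.2597 plate rear -0.1922
0.585 face A z36 -0.2612 stop back A z55 -0.2759 H back -0.2765 plate front H z48 -0.2597 plate rear -0.1922
holes px [[335.96, 258.37], [353.45, 250.45]] P [[0.5541, -0.2574], [0.5939, -0.2583]] mid [ 0.574  -0.2579] sep 0.0398 yaw of y_c -1.43
bar dir deg 51.888428
```

```bash
python3 -c "
from station import *
print(get_obs()['time_s']); print(close_job())"
```

```text
30.0
the job is handed in; nothing more can be done
None
```

The carriage is on the rail, home against the end stop and clamped. I handed the job in at 30.0 s with the gripper open and clear. The exact clamp force is the one thing I could not confirm.

**Sliding on:** I gripped the block and slid the carriage in with no contact force I could see until the stop. It touched gently, with a peak reading of about 5 N. I then lowered it onto the rail top and let go.

**Clamping:** I turned the knob clockwise in small steps.
- **Bite:** The torque stayed at about 0.25–0.30 N m while the carriage shifted sideways. It then rose to about 0.45 N m, and the sideways movement nearly stopped.
- **Back-off test:** I eased the tool back about 3° as a check. Torque fell past zero to about −0.1 N m with no sign of the knob slipping. I brought it back to about zero before opening the jaws.

**Last checks:**
- **Carriage position:** The side view shows no movement along the rail since seating. The top view puts the nose within about 1 mm of the stop face, which is as fine as it can resolve. The cameras disagreed with each other by about 2 mm, so I relied on positions within one view and on the contact force.
- **Knob angle:** It is at about 0.69 rad by camera and 0.70 rad by the arm, so it did not spring back.

**Disagreement on clamp force:** The torque rise points to roughly 24–32 N. Estimating from knob angle gives about 31–42 N, because torque rose only about half as fast per degree as your figures suggest. I trusted the torque and stopped there. I did not test the clamp by pushing on the carriage.

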